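Hang the work lamp over the amplifier chassis

ROBOT

A 6-joint arm with a two-finger parallel gripper is mounted at the origin on the work surface. World frame = base frame: x ahead of the robot, y to its left, z up, the work surface at z = 0. Lengths are in mm, angles in rad, forces in N, time in s.
With the tool pointing down it reaches from about 350 to 775 mm from the base axis. Payload 7.3 kg.
Tool frame: the origin (TCP) lies at the very end of the fingers, on their centre line; the grasp point (between the pads) lies 19 mm behind it; x points along the fingers, z is the direction in which the jaws open and shut, and the axes are right-handed (so a half turn about x gives the same grasp; the last joint's range is limited). The gripper opens to 92 mm and grips with 3 to 60 N. Pads are 19 mm wide; open, the fingers measure 130 mm over their backs; the gripper's body (75 mm by 190 mm) begins 47 mm behind the grasp point.
Start: joints at [1.183, 0.342, 1.524, -0, 1.275, -0.146], TCP at [125.696, 509.753, 202.241] pointing down, gripper open.
Joint ranges: [-2.53, 2.53], [-0.77, 2.02], [0.04, 2.7], [-1, 4.14], [0.28, 2.66], [-3.11, 3.11]. Speed limits (rad/s): [2.57, 2.57, 3.14, 3.14, 3.14, 3.14].

INTERFACE

Orientations are given as [roll, pitch, yaw] about the fixed x, y, z axes, in that order (R = Rz(yaw) Ry(pitch) Rx(roll)).
In Python, from plant import * gives the robot as it stands.
- The arm moves only by the shell command python3 -m creep 'ROWS'. ROWS is JSON, a list of rows, each an object of numbers: "tx", "ty", "tz": the shift along the tool's x, y, z in cm; "wx", "wy", "wz": the turn, a rotation vector about the tool's x, y, z in rad; "gripper": the closure, from -1 (fully open) to 1 (shut). A call has 1 to 8 rows; each row is the pose to reach, as a shift and turn from the pose commanded when the call began, along the tool's axes at that moment; what a row does not reach only later rows make up. A row lasts 1/12 s, in which the tool goes at most 41.7 mm and 7.16 degrees, less where a joint would pass 70% of its speed; a pose out of reach is approached as far as the arm can. A call with a gripper value outside its range is refused whole. The fingers move at their own pace and stop on an object; the grip force is fixed at half the most. Time passes only in rows, so rows that repeat a pose let the fingers close. It gives the time, the measured TCP pose, the force and the opening at its end, in the units of the state.
- get_obs(): the state, without advancing time (a new reading comes with each control period).
- capture(name): name is "side" or "top"; returns a dict with "frame" (384x512x3 uint8, red, green, blue), "z_map" (384x512 float32, mm along the optical axis (not along the pixel's ray), 0 where there is no reading), "vertical_fov" (degrees; the focal length in pixels is half the picture's height over the tangent of half this angle, whatever the lens; pixels are square), "cx", "cy" (the principal point, pixels), "xyz" and "rotation" of the camera in the world. Camera axes: x right, y down, z forward; pixel columns grow to the right and rows downward; lengths in mm; the calibration is good to about 2 mm. A picture is of the moment at which its call begins.
- close_job(): hands the job in, once; it reports no verdict.
The state is a dict: "time": time; "joint_positions": joint angles; "dq": joint speeds; "tau": joint torques, N m; "tool_pos": TCP position; "tcp_rot": TCP orientation; "contact_force": force on the tool from outside, world axes, zero at the start; "moment": the same for the moment, N m; "grip_width": finger opening in mm.
Only numpy, scipy, OpenCV 4.12 (cv2) and the standard library are available. Lean on these libraries where they do the work, as an engineer would, in place of code of your own. Each camera call takes 0.05 s, during which the arm holds its last target.

TASK

Get the work lamp ready to light the chassis: while it still stands on the desk, swing its folded bail up until it stands upright, then carry the lamp by the bail and hang it on the hook of the stand over the chassis, with the middle of the bail's bar seated in the hook's dip. How high the hook has been set is not known and its arm is lightly sprung, so feel for it: lower the lamp gently until the hook carries it, never press or drop it onto the hook, and let go with the lamp hanging still. Leave the fuse holder and the two copper bars alone.

Things in the scene. Friction and masses are not known exactly. Their poses are not given: they have to be found in the camera images.
- lamp: round aluminium work lamp, a puck 100 mm across and 40 mm high (0.3 to 0.5 kg), standing loose on the desk; origin at the centre of its underside, z up. The folded bail sticks out over its -x side.
- bail_hinge (a point): middle of the bail's hinge line, which runs along the lamp's y axis, 34 mm straight above the lamp's origin; the pivots are in two ears at the lamp's sides, at y = +-49 to 65 mm
- bail (a joint): angle of the lamp's bail, rad: 0 = folded, sloping 0.175 rad (10 degrees) above level over the lamp's -x side; grows as the bar is raised; 1.40 = upright (bar right above the lamp); stop at 1.65. Starts between 0 and 0.2. The hinge is slightly stiff (0.03 N m), so the bail stays where it is left.
- bail_mid (a point): middle of the bail's round steel crossbar, on its centre line, 122 mm from the hinge line. Bar 8 mm thick, along the lamp's y, straight over +-46 mm; the legs, 6 mm thick, are at +-60 mm. 55 mm above the desk when folded, 156 mm when upright (about 110 mm free above the lamp). The middle 20 mm must stay free for the hook: hold the bar about 28 mm to one side.
- stand: fixed hook stand. Origin: the point on the desk straight below the hook's dip (z up), so the seat has the origin's x and y. The arm is 8 mm round rod along the stand's x, its upturned tip to -x, the mast to +x; the seated bail bar lies across it, along y. Height set anew each time, not measured: the seated bar's centre line is 213 to 277 mm above the desk.
- hook_foot (a point): where the stand's mast axis meets the desk, 90 mm to the stand's +x side of its origin: round foot 96 mm across, 22 mm tube, telescopic mast. Relative to the seated bar's centre line: hook tip 18 mm out to -x, top 14 mm higher (at most 291 mm above the desk); arm rises 10 mm towards the mast; mast's head ends 14 mm higher; arm's underside 12 mm lower.
- tube_collar (a point): point on the mast's axis 180 mm above the desk (fixed tube, does not show the arm's height). The arm above gives downward on a spring, 1.2 N per mm over 8 mm, then is solid; load it with no more than 10 N. The lamp hangs below the arm, so the bar comes in over the tip from the -x side, the arm passing between bar and lamp.
- chassis: fixed grey steel chassis plate under the hook, 150 x 160 mm, top 22 mm above the desk, with a brass knob up to 38 mm above the desk; it shares the stand's origin and axes, and reaches from 120 mm to the -x side to 30 mm to the +x side of it, +-80 mm along y
- fuse_holder: bystander: red plastic fuse holder, 60 x 22 x 26 mm, loose on the desk; origin under its centre
- bus_bar1: bystander: flat copper bar, 15 x 120 x 5 mm (long along its y), loose on the desk; origin under its centre
- bus_bar2: bystander: a second such copper bar beside the first

How it is judged:
By the outcome, as a careful person would: the job done as asked, in the order asked, and still so for the second after the job is handed in, with the robot touching nothing.
It also fails if it takes over 72 s, if anything falls off the work surface, if the arm or the gripper's body presses on something with over 40 N, if the wrist force passes 120 N, or if a joint passes its speed limit or range.

## Working session

There is one attempt and no reset: what is moved stays moved. The work goes in short steps, Python scripts to look and compute and a shell command to move; the robot and the scene stay as the last step left them, time stands still between calls to the robot, and variables do not carry over. Pictures are saved under pics/ and viewed, and the job is handed in when it is done.

```bash
ls; mkdir -p pics; cat > h.py <<'E'
from plant import *
import numpy as np, cv2
from scipy.spatial.transform import Rotation as Ro
def cap(name,fn=None):
    c=capture(name)
    if fn: cv2.imwrite('pics/'+fn,cv2.cvtColor(c['frame'],cv2.COLOR_RGB2BGR))
    np.savez('/tmp/'+name+'.npz',**c)
    return c
def f(c): return 192/np.tan(np.radians(float(c['vertical_fov']))/2)
def camR(c):
    r=np.array(c['rotation'],float)
    return r if r.shape==(3,3) else Ro.from_euler('xyz',r).as_matrix()
def cloud(c):
    z=c['z_map'].astype(float);v,u=np.mgrid[:384,:512];F=f(c)
    P=np.stack([(u-c['cx'])/F*z,(v-c['cy'])/F*z,z],-1)
    return P@camR(c).T+np.array(c['xyz'])
def proj(c,p):
    q=(np.array(p)-c['xyz'])@camR(c);return np.array([c['cx']+f(c)*q[...,0]/q[...,2],c['cy']+f(c)*q[...,1]/q[...,2]])
E
python3 - <<'E'
from h import *
o=get_obs();print(o)
for n in('top','side'):
    c=cap(n,n+'1.png');print(n,c['xyz'],c['rotation'],c['vertical_fov'],c['cx'],c['cy'])
E
```

```text
pics
{'time': 0.0, 'joint_positions': array([ 1.18299608e+00,  3.42740804e-01,  1.52503664e+00,  7.25905876e-06,
        1.27539313e+00, -1.45982177e-01]), 'dq': array([-0.00032139,  0.00176872, -0.00015782,  0.00121919, -0.00018438,
       -0.00050406]), 'tau': array([-7.61681604e-04, -4.31236017e+01, -2.44213718e+01,  7.16509810e-02,
        5.60320972e-02, -9.54563370e-05]), 'tool_pos': array([125.51467389, 509.309104  , 201.52876196]), 'tcp_rot': array([ 2.99121151,  1.56921838, -1.96299766]), 'contact_force': array([ 0.77860902, -0.05309822, -0.01426744]), 'moment': array([-9.15241976e-05,  1.03647215e-02,  5.40415959e-02]), 'grip_width': 92.01006286546692}
top [ 506.32751826   -4.77197502 1078.51882248] [-3.08757422  0.0055224  -1.54694456] 47.08946652547193 257.536639730533 194.257486860684
side [ 531.49656202 -638.82266444  658.13202501] [-2.28075785 -0.00625335 -0.09710339] 56.66815471390973 253.58686833423323 192.28397552498402
```

View pics/top1.png

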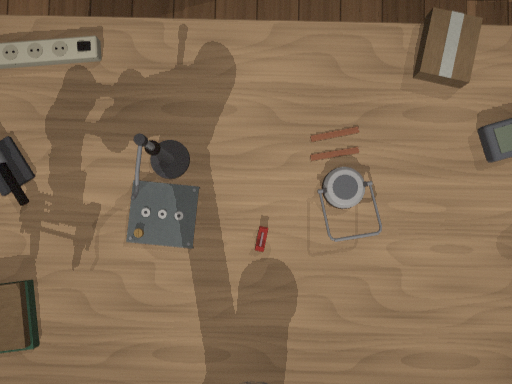

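View pics/side1.png

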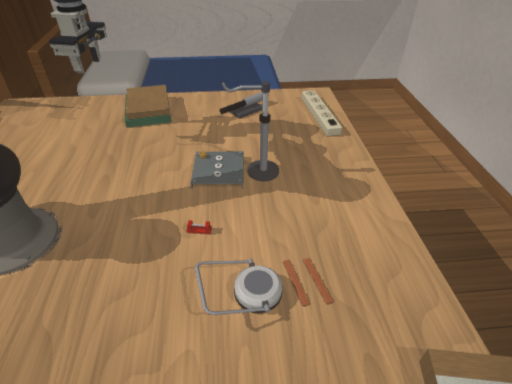

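The top view shows the lamp at about (344,187) with its bail bar near (354,238). The stand foot is at (171,160), with the arm running from (140,140) to (136,195). The chassis is around (163,214), the fuse holder at (261,239) and the copper bars at (334,134/153). Next I'll measure these.

```bash
python3 - <<'E'
from h import *
for n in('top','side'):
    c=dict(np.load('/tmp/%s.npz'%n)); P=cloud(c); print(n)
    z=P[...,2]; im=c['frame'].astype(int)
    pts={'top':dict(lamp=(344,187),hub=(364,184),bar=(354,238),barL=(330,239),barR=(380,235),foot=(178,160),knob=(138,233),chas=(180,232),fuse=(261,239),b1=(334,134),b2=(334,153),head=(140,139),hooktip=(136,195),armmid=(138,165)),
     'side':dict(lamp=(258,282),bar=(202,286),bA=(199,264),bB=(207,311),chas=(230,175),foot=(255,172),head=(266,88),collar=(264,118),armmid=(245,88),tip=(225,87))}[n]
    for k,(u,v) in pts.items():
        print(k,P[v,u].round(0), 'valid',c['z_map'][v,u]>0)
    # desk plane check
    print('desk',np.median(z[280:340,380:500] if n=='top' else z[250:330,50:150]))
    # lamp top disc
    m=(z>36)&(z<48)
    box=np.zeros_like(m)
    if n=='top': box[165:212,322:368]=1
    else: box[262:312,232:284]=1
    m&=box; Q=P[m]; (cx,cy),r=cv2.minEnclosingCircle(Q[:,:2].astype(np.float32)); print('lampdisc',Q.mean(0),cx,cy,r,len(Q))
    # raised pixels in the stand region
    m=(z>150)&(P[...,1]>80)&(P[...,1]<350)&(P[...,0]>400)&(P[...,0]<720)
    Q=P[m]; print('stand high',len(Q)); 
    for q in Q[np.argsort(Q[:,0])][::max(1,len(Q)//25)]: print(q.round(0),end=' ')
    print()
E
```

```text
top
lamp [ 584. -201.   42.] valid True
hub [ 593. -249.   36.] valid True
bar [ 466. -219.   75.] valid True
barL [ 460. -176.    0.] valid True
barR [ 472. -298.    0.] valid True
foot [643. 198.  13.] valid True
knob [464. 282.  36.] valid True
chas [468. 186.  20.] valid True
fuse [457.  -8.  23.] valid True
b1 [ 717. -182.    4.] valid True
b2 [ 670. -182.    6.] valid True
head [645. 218. 282.] valid True
hooktip [543. 225. 269.] valid True
armmid [598. 222. 274.] valid True
desk -0.8505741691567437
lampdisc [ 583.33672104 -201.98647401   39.57673723] 567.6343994140625 -199.19676208496094 63.021087646484375 1108
stand high 577
[535. 227. 283.] [543. 226. 271.] [553. 226. 266.] [562. 229. 262.] [573. 224. 270.] [584. 225. 274.] [593. 223. 274.] [602. 222. 272.] [611. 224. 274.] [621. 225. 273.] [630. 218. 272.] [633. 219. 276.] [635. 217. 264.] [637. 219. 192.] [638. 220. 197.] [639. 214. 191.] [640. 216. 199.] [641. 221. 283.] [643. 210. 276.] [644. 212. 281.] [645. 210. 192.] [647. 223. 281.] [649. 210. 157.] [651. 216. 282.] [654. 212. 191.] [660. 219. 191.] 
side
lamp [ 587.
[... 241 characters left out ...]
04. 189.] valid True
armmid [595. 214. 271.] valid True
tip [545. 222. 272.] valid True
desk -0.10878127161777229
lampdisc [ 585.08537702 -212.49989909   39.95593996] 567.8706665039062 -213.6523895263672 65.00244903564453 1394
stand high 499
[538. 223. 274.] [545. 227. 275.] [560. 221. 261.] [573. 223. 268.] [586. 221. 273.] [603. 214. 273.] [618. 217. 271.] [632. 216. 186.] [636. 218. 276.] [638. 212. 278.] [640. 216. 227.] [640. 209. 282.] [641. 211. 238.] [642. 213. 214.] [643. 208. 160.] [644. 209. 219.] [645. 207. 280.] [646. 209. 247.] [647. 204. 183.] [648. 209. 271.] [649. 223. 284.] [650. 209. 198.] [651. 206. 151.] [653. 212. 220.] [654. 215. 204.] [656. 213. 283.] [659. 208. 181.]
```

```bash
python3 - <<'E'
from h import *
for n in('top','side'):
    c=dict(np.load('/tmp/%s.npz'%n)); P=cloud(c); print(n,f(c))
    z=P[...,2]
    for v in range(20,384,40):
        print([int(np.median(z[v-3:v+4,u-3:u+4])*10)/10 for u in range(20,512,47)])
    im=c['frame']
    hsv=cv2.cvtColor(im,cv2.COLOR_RGB2HSV)
    # chassis top
    m=(abs(z-22)<4)&(P[...,1]>80)&(P[...,1]<350)&(P[...,0]>380)&(P[...,0]<600)
    nn,lab,st,ce=cv2.connectedComponentsWithStats(m.astype(np.uint8))
    i=1+np.argmax(st[1:,4]);Q=P[lab==i]
    print('chassis',cv2.minAreaRect(Q[:,:2].astype(np.float32)),Q[:,2].mean())
    # copper
    m=(z>2)&(z<9)&(P[...,1]<-100)&(P[...,1]>-280)&(P[...,0]>645)&(P[...,0]<760)
    nn,lab,st,ce=cv2.connectedComponentsWithStats(m.astype(np.uint8),connectivity=8)
    for i in range(1,nn):
        if st[i,4]>60: print('cu',st[i],cv2.minAreaRect(P[lab==i][:,:2].astype(np.float32)))
    big=cv2.resize(im[120:250,110:400] if n=='top' else im[60:330,170:350],None,fx=2.7 if n=='top' else 2.2,fy=2.7 if n=='top' else 2.2,interpolation=cv2.INTER_CUBIC)
    cv2.imwrite('pics/%s1z.png'%n,big[...,::-1])
E
```

```text
top 440.6286798842513
[-0.6, -0.7, -0.7, -1.9, -2.0, -2.8, -748.3, -747.1, -751.5, 48.6, -751.2]
[33.1, 27.4, -0.6, -0.9, -0.9, -0.6, -0.9, 0.3, -0.9, 50.1, -1.0]
[-0.2, -1.2, -0.8, -0.9, -1.4, -0.3, -0.7, -1.3, -1.0, -1.4, -0.8]
[-0.8, -1.2, -0.9, -0.1, -0.6, -0.6, -0.4, -1.1, 0.1, -1.1, 37.8]
[14.2, -0.7, -0.7, -0.4, -1.0, -1.0, -1.1, 40.3, -1.4, -0.9, -0.9]
[-0.4, -0.9, -0.8, 22.0, -0.7, -0.5, -0.8, -1.1, -0.6, -0.2, -1.2]
[-0.6, -0.6, -1.0, -1.4, -1.7, -0.7, -1.0, 0.1, -1.0, -0.8, -0.2]
[51.9, -0.9, -0.9, -0.9, -1.1, -0.7, -0.7, -0.8, -0.9, -0.8, -1.4]
[53.9, -1.4, -0.7, -0.8, -0.7, -0.8, -0.6, -0.7, -1.0, -1.2, -0.5]
[0.2, -0.7, -1.4, -0.5, -0.5, -0.1, -0.9, -0.3, -0.7, -0.4, -0.9]
chassis ((510.7383728027344, 230.2066650390625), (160.92234802246094, 149.87353515625), 85.65826416015625) 21.48224228848432
cu [311 127  49  15 266] ((717.7747192382812, -184.21043395996094), (18.988706588745117, 122.17105102539062), 11.422316551208496)
cu [310 146  49  15 270] ((669.0504760742188, -183.36825561523438), (18.76048469543457, 120.06684112548828), 11.498885154724121)
side 356.07518376340
[... 401 characters left out ...]
.4, -0.5, -0.2, 0.0, -0.8, -0.1, -0.5, -0.6, -750.8, -751.2]
[11.5, -0.2, -0.3, -0.1, 0.2, 0.0, 0.2, 0.0, -0.2, -752.2, -751.6]
[0.1, 0.1, -0.1, -0.3, -0.4, 38.5, 4.3, 0.1, -0.4, -0.3, -750.6]
[0.0, 0.0, -0.1, 0.0, -0.3, 0.0, 0.0, -0.1, 0.0, -0.2, -751.5]
[0.1, 0.1, -0.2, 0.1, -0.2, 0.0, 0.0, 0.0, 0.1, 50.9, 50.2]
chassis ((510.8365783691406, 225.2520751953125), (161.5140380859375, 147.29571533203125), 85.8499755859375) 21.49967104572746
cu [303 258  30  46 330] ((719.528564453125, -185.89913940429688), (18.543636322021484, 120.94381713867188), 13.898547172546387)
cu [283 260  26  47 332] ((671.4132080078125, -186.93788146972656), (17.286632537841797, 121.57434844970703), 11.246294021606445)
```

View pics/top1z.png

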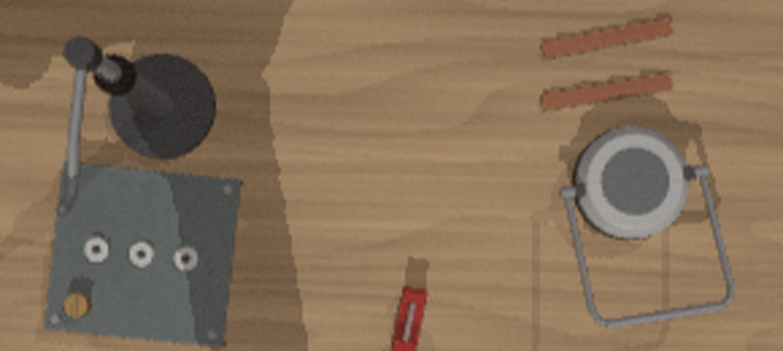

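View pics/side1z.png

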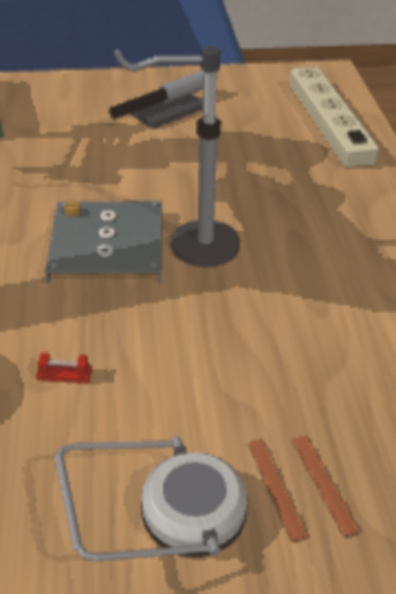

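```bash
python3 - <<'E'
from h import *
for n in('top','side'):
    c=dict(np.load('/tmp/%s.npz'%n)); P=cloud(c); z=P[...,2]; im=c['frame']; g=im.max(-1).astype(int); print(n)
    m=np.zeros(z.shape,np.uint8)
    d=np.hypot(P[...,0]-584,P[...,1]+206)
    m[(g<125)&(d<42)&(z>35)]=1
    nn,lab,st,ce=cv2.connectedComponentsWithStats(m);i=1+np.argmax(st[1:,4]);ct=ce[i]
    # ray to z=41 at centroid
    def ray(uv,zz):
        r=camR(c)@np.array([(uv[0]-c['cx'])/f(c),(uv[1]-c['cy'])/f(c),1]);o=np.array(c['xyz']);return o+r*(zz-o[2])/r[2]
    print('lens',st[i],ct,ray(ct,41))
    m=((z>33)&(d<56)).astype(np.uint8); m=cv2.morphologyEx(m,cv2.MORPH_OPEN,np.ones((7,7),np.uint8))
    Q=P[m>0];print('disc',cv2.minEnclosingCircle(Q[:,:2].astype(np.float32)))
    # bail
    m=(z>30)&(d>62)&(d<160)&(P[...,0]<620)&(P[...,1]<-100)
    Q=P[m]; bar=Q[Q[:,0]<498]
    print('bail n',len(Q),len(bar))
    L=cv2.fitLine(bar[:,:2].astype(np.float32),cv2.DIST_HUBER,0,.01,.01).ravel();print('bar line',L,'yaw',np.degrees(np.arctan2(-L[0],L[1])),'z med',np.percentile(bar[:,2],[5,50,95]),'ymin/max',bar[:,1].min(),bar[:,1].max())
    # foot of stand
    m=(z>4)&(z<30)&(P[...,0]>585)&(P[...,0]<710)&(P[...,1]>140)&(P[...,1]<290)
    print('foot z',np.median(z[m]),cv2.minEnclosingCircle(P[m&(z<16)&(P[...,0]>590)][:,:2].astype(np.float32)))
    # fuse
    hsv=cv2.cvtColor(im,cv2.COLOR_RGB2HSV);m=((hsv[...,0]<6)|(hsv[...,0]>174))&(hsv[...,1]>180)&(abs(P[...,1]+10)<60)
    print('fuse',cv2.minAreaRect(P[m][:,:2].astype(np.float32)))
E
```

```text
top
lens [333 175  25  25 485] [344.94845361 186.79175258] [ 584.75168774 -203.32080342   41.        ]
disc ((584.4723510742188, -203.19261169433594), 47.756534576416016)
bail n 406 231
bar line [ 1.5634747e-01 -9.8770213e-01  4.7134369e+02 -2.2288986e+02] yaw -171.00505 z med [61.61114711 70.34566124 73.73020146] ymin/max -282.3695241988486 -156.59068343252653
foot z 11.2443167890915 ((643.6069946289062, 205.55804443359375), 76.39750671386719)
fuse ((468.891357421875, -9.586870193481445), (18.758609771728516, 73.12126922607422), 82.94049072265625)
side
lens [244 270  29  24 529] [258.03213611 281.99810964] [ 586.61718932 -207.05635414   41.        ]
disc ((585.761962890625, -209.23216247558594), 50.19276428222656)
bail n 524 269
bar line [ 1.5948924e-01 -9.8719966e-01  4.7405212e+02 -2.3180267e+02] yaw -170.82275 z med [62.11242398 71.38562241 73.92425444] ymin/max -286.706354769902 -159.5403466701489
foot z 11.35081121517021 ((647.3767700195312, 216.31642150878906), 48.99049377441406)
fuse ((458.7314453125, -13.988323211669922), (20.74127960205078, 56.8623161315918), 81.35466003417969)
```

```bash
cat >> h.py <<'E'
def toolR(yaw,lean,sgn=1):
    """tool x: down, leaned by `lean` so that it points toward +l ; jaw axis z along l (sgn)"""
    l=np.array([np.cos(yaw),np.sin(yaw),0]);k=np.array([0,0,1.])
    x=-k*np.cos(lean)+l*np.sin(lean); z=sgn*(l*np.cos(lean)+k*np.sin(lean))
    return np.stack([x,np.cross(z,x),z],1)
def cur():
    o=get_obs();return o,np.array(o['tool_pos']),Ro.from_euler('xyz',o['tcp_rot']).as_matrix()
def delta(p,R,grasp=True):
    """rows for target; p is grasp point position if grasp"""
    o,p0,R0=cur(); p=np.array(p,float)
    if grasp: p=p+19*R[:,0]
    t=R0.T@(p-p0)/10; w=Ro.from_matrix(R0.T@R).as_rotvec()
    print('TCP target',p.round(1),'t cm',t.round(2),'w',w.round(3),'|w|deg',np.degrees(np.linalg.norm(w)).round(1),'dist mm',(np.linalg.norm(t)*10).round(1))
    return t,w
def st():
    o,p,R=cur();print('t',round(o['time'],2),'tcp',p.round(1),'grasp',(p-19*R[:,0]).round(1),'F',np.round(o['contact_force'],2),'M',np.round(o['moment'],3),'w',round(o['grip_width'],1),'q',np.round(o['joint_positions'],2));print(R.round(3))
E
python3 - <<'E'
from h import *
st()
y=np.radians(9)
for s in(1,-1):
    for lean in (0,.785): delta([471,-223.5,150],toolR(y,lean,s))
E
```

```text
t 0.1 tcp [125.5 509.4 201.6] grasp [125.5 509.4 220.6] F [-0.73 -0.85  0.72] M [-0.044 -0.048  0.038] w 92.1 q [ 1.18  0.34  1.52 -0.    1.28 -0.15]
[[-0.    -0.971  0.239]
 [-0.001  0.239  0.971]
 [-1.     0.    -0.001]]
TCP target [ 471.  -223.5  131. ] t cm [  7.13 -51.09 -62.88] w [ 1.172e+00 -1.000e-03  1.000e-03] |w|deg 67.1 dist mm 813.3
TCP target [ 484.3 -221.4  136.6] t cm [  6.58 -52.33 -62.36] w [ 1.109 -0.693 -0.458] |w|deg 79.4 dist mm 816.7
TCP target [ 471.  -223.5  131. ] t cm [  7.13 -51.09 -62.88] w [-1.97e+00 -1.00e-03 -1.00e-03] |w|deg 112.9 dist mm 813.3
TCP target [ 484.3 -221.4  136.6] t cm [  6.58 -52.33 -62.36] w [-1.852  0.508 -0.768] |w|deg 118.5 dist mm 816.7
```

```bash
python3 -m creep '[{"tx":-1,"ty":-2.5,"tz":-2,"wx":0.04,"gripper":0},{"tx":-2,"ty":-5,"tz":-4,"wx":0.08,"gripper":0},{"tx":-3,"ty":-8,"tz":-7,"wx":0.14,"gripper":0},{"tx":-4,"ty":-11,"tz":-9.5,"wx":0.2,"gripper":0},{"tx":-5,"ty":-14,"tz":-12,"wx":0.26,"gripper":0},{"tx":-6,"ty":-17,"tz":-14.5,"wx":0.32,"gripper":0},{"tx":-6,"ty":-20,"tz":-17,"wx":0.38,"gripper":0},{"tx":-6,"ty":-23,"tz":-19.5,"wx":0.44,"gripper":0}]'; python3 - <<'E'
from h import *
st(); delta([440,80,260],toolR(np.radians(9),0)); delta([460,-225,180],toolR(np.radians(9),0))
E
```

```text
t 0.1 tcp [125.5 509.4 201.6] grasp [125.5 509.4 220.6] F [-0.73 -0.85  0.72] M [-0.044 -0.048  0.038] w 92.1 q [ 1.18  0.34  1.52 -0.    1.28 -0.15]
[[-0.    -0.971  0.239]
 [-0.001  0.239  0.971]
 [-1.     0.    -0.001]]
TCP target [440.  80. 241.] t cm [ -3.9  -40.81 -34.17] w [ 1.172e+00 -1.000e-03  1.000e-03] |w|deg 67.1 dist mm 533.7
TCP target [ 460. -225.  161.] t cm [  4.14 -50.06 -63.29] w [ 1.172e+00 -1.000e-03  1.000e-03] |w|deg 67.1 dist mm 808.0validation failed for argument at $[0]...
```

```bash
python3 -m creep '[{"tx":-1.0,"ty":-2.5,"tz":-2.0,"wx":0.04,"wy":0.0,"wz":0.0,"gripper":0.0},{"tx":-2.0,"ty":-5.0,"tz":-4.0,"wx":0.08,"wy":0.0,"wz":0.0,"gripper":0.0}]'; echo rc $?; python3 -m creep --help
```

```text
time: 0.27
tool_pos: [164.1, 458.3, 221.2]
tcp_rot: [2.945, 1.568, -2.088]
contact_force: [0.3, -0.1, 0.1]
grip_width: 82.6
rc 0invalid input: not JSON, or not a number
```

```bash
python3 - <<'E'
from h import *
st(); delta([440,80,260],toolR(np.radians(9),0)); delta([460,-225,180],toolR(np.radians(9),0))
E
```

```text
t 0.27 tcp [164.1 458.3 221.2] grasp [164.1 458.3 240.2] F [ 0.33 -0.08  0.08] M [-0.049 -0.092  0.034] w 82.6 q [ 1.07  0.26  1.59  0.    1.3  -0.18]
[[-0.001 -0.949  0.315]
 [-0.002  0.315  0.949]
 [-1.     0.001 -0.003]]
TCP target [440.  80. 241.] t cm [ -1.93 -38.11 -27.2 ] w [ 1.093e+00 -3.000e-03  1.000e-03] |w|deg 62.6 dist mm 468.6
TCP target [ 460. -225.  161.] t cm [  6.14 -49.63 -55.5 ] w [ 1.093e+00 -3.000e-03  1.000e-03] |w|deg 62.6 dist mm 747.0
```

```bash
python3 -m creep '[{"tx":-0.3,"ty":-3.2,"tz":-2.2,"wx":0.1,"wy":0,"wz":0,"gripper":0},{"tx":-0.6,"ty":-6.4,"tz":-4.5,"wx":0.2,"wy":0,"wz":0,"gripper":0},{"tx":-0.9,"ty":-9.6,"tz":-6.8,"wx":0.3,"wy":0,"wz":0,"gripper":0},{"tx":-1.2,"ty":-12.8,"tz":-9.1,"wx":0.4,"wy":0,"wz":0,"gripper":0},{"tx":-1.5,"ty":-16.0,"tz":-11.4,"wx":0.5,"wy":0,"wz":0,"gripper":0},{"tx":-1.8,"ty":-19.2,"tz":-13.7,"wx":0.6,"wy":0,"wz":0,"gripper":0},{"tx":-1.9,"ty":-22.4,"tz":-16,"wx":0.7,"wy":0,"wz":0,"gripper":0},{"tx":-1.9,"ty":-25.6,"tz":-18.3,"wx":0.8,"wy":0,"wz":0,"gripper":0}]'; python3 - <<'E'
from h import *
st(); delta([440,80,260],toolR(np.radians(9),0)); delta([460,-225,200],toolR(np.radians(9),0)); delta([460,-225,200],toolR(np.radians(9),.785))
E
```

```text
time: 0.93
tool_pos: [350.3, 202.6, 241.5]
tcp_rot: [0.078, 1.57, 0.522]
contact_force: [1.0, 1.6, 0.4]
grip_width: 45.5
t 0.93 tcp [350.3 202.6 241.5] grasp [350.3 202.6 260.5] F [0.95 1.63 0.36] M [-0.051 -0.013 -0.047] w 45.5 q [ 0.33  0.08  1.75  0.    1.31 -0.11]
[[ 0.001 -0.43   0.903]
 [ 0.     0.903  0.43 ]
 [-1.     0.     0.001]]
TCP target [440.  80. 241.] t cm [  0.05 -14.93   2.83] w [ 0.287  0.001 -0.   ] |w|deg 16.5 dist mm 151.9
TCP target [ 460. -225.  181.] t cm [  6.04 -43.33  -8.48] w [ 0.287  0.001 -0.   ] |w|deg 16.5 dist mm 445.6
TCP target [ 473.3 -222.9  186.6] t cm [  5.48 -43.71  -7.19] w [ 0.272 -0.779 -0.113] |w|deg 47.7 dist mm 446.3
```

```bash
python3 -m creep '[{"tx":0,"ty":-3.5,"tz":0.3,"wx":0.03,"wy":0,"wz":0,"gripper":0},{"tx":0,"ty":-7,"tz":0.6,"wx":0.06,"wy":0,"wz":0,"gripper":0},{"tx":0,"ty":-10.5,"tz":0.6,"wx":0.09,"wy":-0.05,"wz":0,"gripper":0},{"tx":0.5,"ty":-14,"tz":0.3,"wx":0.12,"wy":-0.15,"wz":-0.02,"gripper":0},{"tx":1,"ty":-17.5,"tz":-0.5,"wx":0.15,"wy":-0.25,"wz":-0.04,"gripper":0},{"tx":1.5,"ty":-21,"tz":-1.5,"wx":0.18,"wy":-0.35,"wz":-0.06,"gripper":0},{"tx":2,"ty":-24.5,"tz":-2.5,"wx":0.21,"wy":-0.45,"wz":-0.07,"gripper":0},{"tx":2.5,"ty":-28,"tz":-3.5,"wx":0.24,"wy":-0.5,"wz":-0.08,"gripper":0}]'; python3 - <<'E'
from h import *
st();  delta([450,-226,160],toolR(np.radians(9),.785))
E
```

```text
time: 1.6
tool_pos: [437.2, -52.7, 217.4]
tcp_rot: [-0.036, 1.073, 0.173]
contact_force: [0.3, 1.3, -0.9]
grip_width: 45.9
t 1.6 tcp [437.2 -52.7 217.4] grasp [428.3 -54.3 234.1] F [ 0.28  1.31 -0.86] M [-0.109  0.306  0.046] w 45.9 q [-0.55 -0.08  2.11  0.46  0.79 -1.04]
[[ 0.47  -0.203  0.859]
 [ 0.082  0.979  0.187]
 [-0.879 -0.017  0.477]]
TCP target [ 463.3 -223.9  146.6] t cm [  6.04 -17.16  -4.34] w [ 0.049 -0.287 -0.015] |w|deg 16.7 dist mm 187.1
```

```bash
python3 -m creep '[{"tx":0.8,"ty":-2.5,"tz":-0.6,"wx":0.01,"wy":-0.05,"wz":0,"gripper":0},{"tx":1.6,"ty":-5,"tz":-1.2,"wx":0.02,"wy":-0.1,"wz":0,"gripper":0},{"tx":2.5,"ty":-7.5,"tz":-1.8,"wx":0.03,"wy":-0.15,"wz":-0.01,"gripper":0},{"tx":3.4,"ty":-10,"tz":-2.5,"wx":0.04,"wy":-0.2,"wz":-0.01,"gripper":0},{"tx":4.3,"ty":-12.5,"tz":-3.2,"wx":0.05,"wy":-0.25,"wz":-0.01,"gripper":0},{"tx":5.2,"ty":-15,"tz":-3.8,"wx":0.05,"wy":-0.287,"wz":-0.015,"gripper":0},{"tx":6.0,"ty":-17.2,"tz":-4.3,"wx":0.05,"wy":-0.287,"wz":-0.015,"gripper":0},{"tx":6.0,"ty":-17.2,"tz":-4.3,"wx":0.05,"wy":-0.287,"wz":-0.015,"gripper":0}]'; python3 - <<'E'
from h import *
st()
for n in('top','side'):
    c=cap(n,n+'2.png')
    o,p,R=cur(); g=p-19*R[:,0]
    print(n,'tcp px',proj(c,p).round(1),'fingertips',[proj(c,p+s*(o['grip_width']/2)*R[:,2]).round(1) for s in(1,-1)])
    im=c['frame'];u,v=proj(c,p).astype(int); u=np.clip(u,70,440);v=np.clip(v,70,310)
    cv2.imwrite('pics/%s2z.png'%n,cv2.resize(im[v-70:v+70,u-70:u+70],None,fx=4,fy=4,interpolation=cv2.INTER_CUBIC)[...,::-1]); print('crop org',u-70,v-70)
E
```

```text
time: 2.27
tool_pos: [464.1, -227.4, 144.9]
tcp_rot: [0.005, 0.792, 0.156]
contact_force: [-0.2, -0.3, 0.6]
grip_width: 45.7
t 2.27 tcp [ 464.1 -227.4  144.9] grasp [ 450.9 -229.5  158.4] F [-0.19 -0.32  0.62] M [-0.154  0.487 -0.029] w 45.7 q [-1.08  0.27  2.18  1.18  0.8  -2.15]
[[ 0.694 -0.152  0.704]
 [ 0.109  0.988  0.106]
 [-0.712  0.003  0.703]]
top tcp px [364.  240.7] fingertips [array([364.8, 233.2]), array([363.3, 247.9])]
crop org 294 170
side tcp px [192.2 260.2] fingertips [array([200.4, 252.7]), array([184.3, 267.5])]
crop org 122 190
```

View pics/top2z.png

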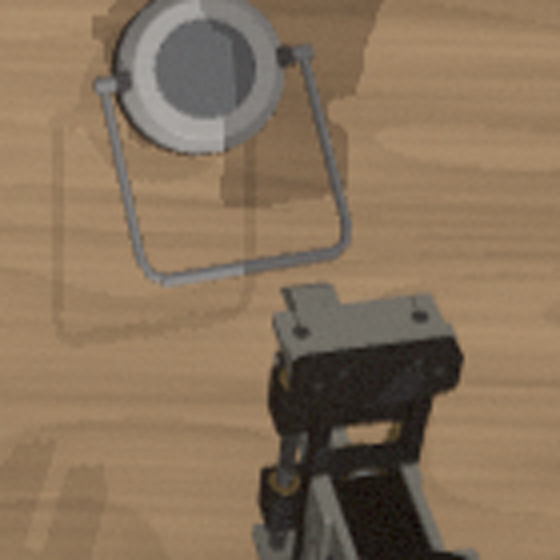

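View pics/side2z.png

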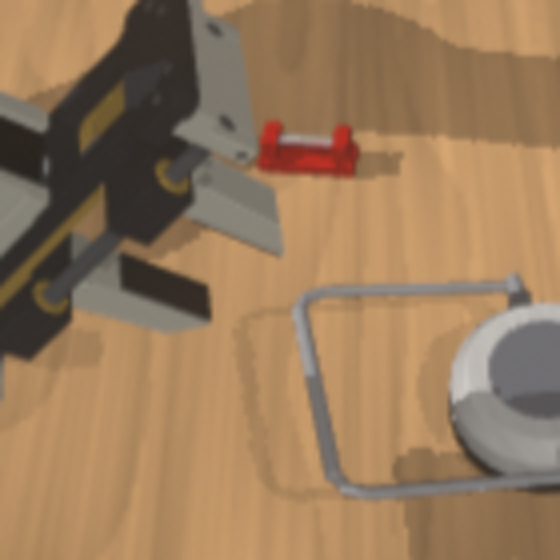

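```bash
python3 - <<'E'
from h import *
st();o,p,R=cur()
for n in('top','side'):
    c=dict(np.load('/tmp/%s.npz'%n)); P=cloud(c)
    L=(P-p)@R   # tool coords
    m=(L[...,0]>-80)&(L[...,0]<30)&(abs(L[...,1])<60)&(abs(L[...,2])<110)&(P[...,2]>85)
    Q=L[m]; print(n,len(Q)); 
    for a in range(-60,30,6):
        s=Q[(Q[:,0]>=a)&(Q[:,0]<a+6)]
        if len(s): print(a,len(s),'y',np.percentile(s[:,1],[2,50,98]).round(),'z',np.percentile(s[:,2],[2,30,70,98]).round())
E
```

```text
t 2.37 tcp [ 464.  -223.2  146.2] grasp [ 450.9 -225.4  159.7] F [-0.31  0.78 -0.25] M [-0.145  0.436 -0.003] w 45.6 q [-1.08  0.26  2.19  1.17  0.81 -2.14]
[[ 0.694 -0.156  0.703]
 [ 0.113  0.988  0.108]
 [-0.711  0.004  0.703]]
top 99
-54 12 y [-13.  -3.   6.] z [36. 38. 39. 40.]
-48 28 y [-13.  -1.   8.] z [35. 37. 38. 40.]
-42 28 y [-13.   1.   8.] z [27. 37. 38. 39.]
-36 7 y [-6.  6.  8.] z [-18.  31.  33.  36.]
-30 9 y [-2.  7.  8.] z [-32. -27.   4.  27.]
-24 2 y [-2.  3.  7.] z [-26. -11.   9.  23.]
side 800
-60 99 y [-15. -13.   6.] z [-40. -23.  35.  42.]
-54 98 y [-15. -12.   5.] z [-37. -23.  39.  42.]
-48 98 y [-15. -13.   5.] z [-39. -23.  35.  41.]
-42 86 y [-15. -12.   6.] z [-37. -23.  36.  41.]
-36 58 y [-15. -13.   6.] z [-33. -24. -22.  36.]
-30 42 y [-14. -13.   5.] z [-30. -24. -22.  31.]
-24 3 y [-7. -5. -3.] z [-23. -23. -23. -23.]
```

```bash
python3 - <<'E'
from h import *
o,p,R=cur()
for n in('top','side'):
    c=cap(n,n+'3.png'); o,p,R=cur(); P=cloud(c)
    L=(P-p)@R
    m=(L[...,0]>-160)&(L[...,0]<30)&(abs(L[...,1])<70)&(abs(L[...,2])<120)&(P[...,2]>85)&(c['z_map']>0)
    Q=L[m]; print(n,len(Q),p.round(1)); 
    for a in range(-160,30,8):
        s=Q[(Q[:,0]>=a)&(Q[:,0]<a+8)]
        if len(s): print(a,len(s),'y',np.percentile(s[:,1],[2,50,98]).round(),'z',np.percentile(s[:,2],[2,30,70,98]).round())
    im=c['frame'].copy()
    for s in(1,-1):
        for a in(0,-19,-66):
            for h in (-9.5,9.5):
                u,v=proj(c,p+a*R[:,0]+h*R[:,1]+s*(o['grip_width']/2)*R[:,2]); cv2.circle(im,(int(round(u)),int(round(v))),1,(0,255,0) if a==0 else (255,0,255) if a==-19 else (255,255,0),-1)
    u,v=proj(c,p).astype(int); cv2.imwrite('pics/%s3z.png'%n,cv2.resize(im[v-70:v+70,u-70:u+70],None,fx=4,fy=4,interpolation=cv2.INTER_NEAREST)[...,::-1])
E
```

```text
top 2661 [ 464.2 -222.3  146.7]
-160 134 y [-20.   9.  26.] z [-15.  11.  14.  17.]
-152 127 y [-20.   5.  26.] z [-29.  12.  14.  18.]
-144 140 y [-23.  10.  27.] z [-47.  11.  14.  18.]
-136 919 y [-33.   7.  36.] z [-87.  23.  80.  94.]
-128 272 y [-33.  10.  37.] z [-80.  23.  93.  95.]
-120 350 y [-31.  11.  37.] z [-80.  26.  90.  94.]
-112 254 y [-31.  28.  37.] z [-81. -25.  84.  88.]
-104 221 y [-34.  18.  37.] z [-82.  48.  86.  88.]
-96 128 y [-34.   9.  37.] z [-80.  84.  86.  87.]
-88 19 y [-10.  -3.  14.] z [-30. -27. -26. -24.]
-80 13 y [-10.  10.  11.] z [-41. -31. -28. -26.]
-72 1 y [11. 11. 11.] z [-37. -37. -37. -37.]
-56 14 y [-7.  1. 10.] z [38. 39. 40. 42.]
-48 33 y [-11.  -0.  11.] z [33. 38. 39. 40.]
-40 25 y [-8.  6. 11.] z [26. 35. 38. 40.]
-32 9 y [ 0. 10. 12.] z [-27. -25.  29.  31.]
-24 2 y [ 2.  6. 10.] z [-30. -14.   8.  24.]
side 5471 [ 464.3 -221.9  147. ]
-160 257 y [-25. -23.  20.] z [-47. -17.  14.  18.]
-152 266 y [-26. -20.  20.] z [-47. -21.  14.  18.]
-144 311 y [-28. -24.  21.] z [-47. -20.  14.  18.]
-136 1294 y [-39. -19.  28.] z [-90.  -2.  74.  95.]
-128 606 y [-39. -27.  20.] z [-85.  -3.  56.  96.]
-120 620 y [-39. -24.  26.] z [-85. -25.  47.  94.]
-112 538 y [-39. -32.  25.] z [-80. -32.  53.  88.]
-104 500 y [-39. -33.  26.] z [-80. -25.  65.  88.]
-96 235 y [-39. -24.  29.] z [-84. -25.  87.  88.]
-88 52 y [-17. -13.   9.] z [-39. -27. -23.  53.]
-80 102 y [-14. -12.   6.] z [-40. -25.  38.  43.]
-72 145 y [-14. -11.   7.] z [-40. -24.  36.  43.]
-64 134 y [-14. -12.   7.] z [-39. -23.  38.  42.]
-56 131 y [-14. -12.   7.] z [-38. -23.  36.  42.]
-48 121 y [-14. -12.   6.] z [-38. -23.  36.  41.]
-40 94 y [-14. -12.   6.] z [-37. -23.  30.  41.]
-32 62 y [-14. -11.   6.] z [-30. -23. -22.  34.]
-24 3 y [-12. -11.  -4.] z [-25. -25. -24. -23.]
```

View pics/side3z.png

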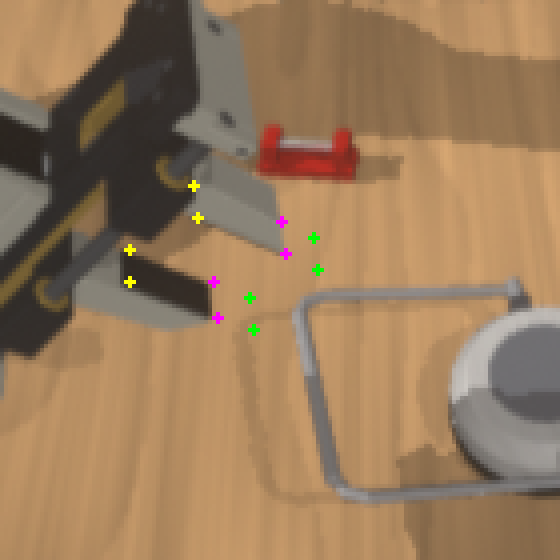

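View pics/top3z.png

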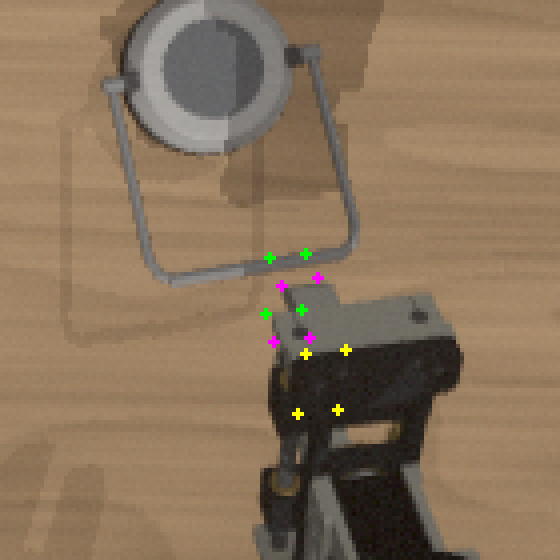

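```bash
cat > tip.py <<'E'
from h import *
for n in('top','side'):
    c=cap(n,None); o,p,R=cur(); P=cloud(c)
    L=(P-p)@R
    m=(L[...,0]>-160)&(L[...,0]<40)&(abs(L[...,1])<70)&(abs(L[...,2])<120)&(P[...,2]>85)&(c['z_map']>0)
    Q=L[m]; print(n,p.round(1))
    for a in range(-104,30,6):
        s=Q[(Q[:,0]>=a)&(Q[:,0]<a+6)]
        if len(s)>3: print(a,len(s),'y',np.percentile(s[:,1],[2,50,98]).round(),'z',np.percentile(s[:,2],[2,30,70,98]).round())
st()
E
python3 -m creep '[{"tx":0,"ty":0,"tz":0,"wx":0,"wy":0.1,"wz":0,"gripper":0},{"tx":0,"ty":0,"tz":0,"wx":0,"wy":0.2,"wz":0,"gripper":0},{"tx":0,"ty":0,"tz":0,"wx":0,"wy":0.3,"wz":0,"gripper":0},{"tx":0,"ty":0,"tz":0,"wx":0,"wy":0.4,"wz":0,"gripper":0},{"tx":0,"ty":0,"tz":0,"wx":0,"wy":0.5,"wz":0,"gripper":0},{"tx":0,"ty":0,"tz":0,"wx":0,"wy":0.6,"wz":0,"gripper":0},{"tx":0,"ty":0,"tz":0,"wx":0,"wy":0.7,"wz":0,"gripper":0},{"tx":0,"ty":0,"tz":0,"wx":0,"wy":0.785,"wz":0,"gripper":0}]'; python3 -m creep '[{"tx":0,"ty":0,"tz":0,"wx":0,"wy":0,"wz":0,"gripper":0},{"tx":0,"ty":0,"tz":0,"wx":0,"wy":0,"wz":0,"gripper":0}]';python3 tip.py
```

```text
time: 3.13
tool_pos: [464.6, -222.7, 149.6]
tcp_rot: [-0.705, 1.565, -0.547]
contact_force: [0.1, 0.8, 0.2]
grip_width: 46.0
time: 3.3
tool_pos: [465.6, -221.0, 147.1]
tcp_rot: [0.192, 1.56, 0.355]
contact_force: [0.1, 0.3, -0.7]
grip_width: 46.1
top [ 464.4 -221.3  146.8]
-104 41 y [-20.  37.  38.] z [-46. -19.  42.  82.]
-98 17 y [-10.  37.  38.] z [-47. -25.  52.  83.]
side [ 463.7 -221.8  146.8]
-104 204 y [-39. -37.  22.] z [-83. -35.  40.  86.]
-98 78 y [-39. -37. -10.] z [-83. -47.  46.  87.]
-92 5 y [-38. -31.   1.] z [-71.  38.  81.  87.]
-86 4 y [-4.  4.  8.] z [-23. -23. -18.  24.]
-74 21 y [-13. -10.  -4.] z [-25. -22.  26.  28.]
-68 57 y [-13. -12.   1.] z [-39. -27.  31.  43.]
-62 58 y [-13. -12.  -7.] z [-38. -28.  30.  43.]
-56 50 y [-13. -12.  -1.] z [-37. -29.  31.  41.]
-50 56 y [-13. -12.   4.] z [-38. -26.  31.  42.]
-44 49 y [-13. -12.  -6.] z [-37. -27.  31.  41.]
-38 41 y [-14. -12.  -6.] z [-35. -26.  29.  39.]
-32 27 y [-13. -11.   4.] z [-30. -24.  28.  34.]
t 3.4 tcp [ 463.7 -221.8  146.8] grasp [ 463.5 -221.9  165.8] F [-0.42  0.56 -0.04] M [-0.106  0.053 -0.029] w 46.0 q [-0.6   0.37  1.64  0.01  1.12 -0.77]
[[ 0.009 -0.159  0.987]
 [ 0.005  0.987  0.159]
 [-1.     0.003  0.01 ]]
```

```bash
sed -i 's/p=p+19\*R/p=p+45*R/; s/p-19\*R/p-45*R/' h.py; python3 - <<'E'
from h import *
R=toolR(np.radians(9),.785); g=np.array([469.8,-222.3,69])
delta(g-60*R[:,0],R); delta(g,R)
E
```

```text
TCP target [ 459.3 -224.    79.6] t cm [ 6.72 -0.17 -0.53] w [ 0.001 -0.775 -0.004] |w|deg 44.4 dist mm 67.4
TCP target [ 501.2 -217.3   37.2] t cm [11.   -0.19  3.67] w [ 0.001 -0.775 -0.004] |w|deg 44.4 dist mm 116.0
```

```bash
python3 -m creep '[{"tx":0.5,"ty":0,"tz":0,"wx":0,"wy":-0.11,"wz":0,"gripper":0},{"tx":1.5,"ty":0,"tz":-0.1,"wx":0,"wy":-0.22,"wz":0,"gripper":0},{"tx":2.5,"ty":0,"tz":-0.2,"wx":0,"wy":-0.33,"wz":0,"gripper":0},{"tx":3.5,"ty":0,"tz":-0.3,"wx":0,"wy":-0.44,"wz":0,"gripper":0},{"tx":4.5,"ty":-0.1,"tz":-0.4,"wx":0,"wy":-0.55,"wz":0,"gripper":0},{"tx":5.5,"ty":-0.1,"tz":-0.5,"wx":0,"wy":-0.66,"wz":0,"gripper":0},{"tx":6.5,"ty":-0.2,"tz":-0.5,"wx":0,"wy":-0.775,"wz":0,"gripper":0},{"tx":6.7,"ty":-0.2,"tz":-0.5,"wx":0,"wy":-0.775,"wz":0,"gripper":0}]' >/dev/null; python3 -m creep '[{"tx":0,"ty":0,"tz":0,"wx":0,"wy":0,"wz":0,"gripper":0},{"tx":0,"ty":0,"tz":0,"wx":0,"wy":0,"wz":0,"gripper":0}]'; python3 - <<'E'
from h import *
R=toolR(np.radians(9),.785); g=np.array([469.8,-222.3,69])
st();delta(g,R)
def go():
  for n in('top','side'):
    c=cap(n,None);o,p,Rr=cur();im=c['frame'].copy()
    for q in (p-45*Rr[:,0], p-27*Rr[:,0], g):
        u,v=proj(c,q); cv2.circle(im,(int(round(u)),int(round(v))),1,(0,255,0),-1)
    u,v=proj(c,g).astype(int)
    cv2.imwrite('pics/%s4z.png'%n,cv2.resize(im[v-60:v+60,u-60:u+60],None,fx=4,fy=4,interpolation=cv2.INTER_NEAREST)[...,::-1])
go()
a=[cv2.imread('pics/%s4z.png'%n) for n in('top','side')];cv2.imwrite('pics/b4.png',cv2.resize(np.hstack(a),(800,400)))
E
```

```text
time: 4.23
tool_pos: [459.7, -219.8, 84.5]
tcp_rot: [0.044, 0.916, 0.208]
contact_force: [0.4, -0.1, -0.4]
grip_width: 45.5
t 4.23 tcp [ 459.7 -219.8   84.5] grasp [ 432.9 -225.5  120.2] F [ 0.41 -0.15 -0.41] M [-0.147  0.462  0.014] w 45.5 q [-1.01  0.37  2.17  1.12  0.69 -2.1 ]
[[ 0.596 -0.172  0.784]
 [ 0.126  0.985  0.121]
 [-0.793  0.027  0.608]]
TCP target [ 501.2 -217.3   37.2] t cm [ 6.26 -0.6   0.41] w [-0.006 -0.131 -0.031] |w|deg 7.7 dist mm 63.1
```

View pics/b4.png

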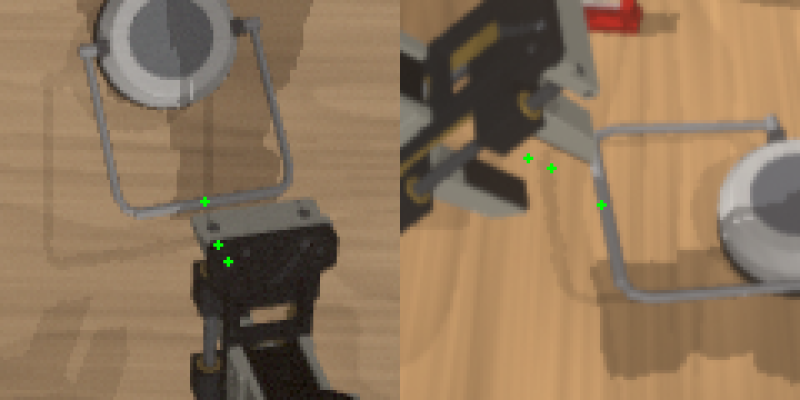

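```bash
python3 -m creep '[{"tx":0,"ty":-0.3,"tz":0,"wx":0,"wy":-0.07,"wz":-0.02,"gripper":0},{"tx":0,"ty":-0.4,"tz":0,"wx":0,"wy":-0.13,"wz":-0.03,"gripper":0},{"tx":0,"ty":-0.5,"tz":0,"wx":0,"wy":-0.13,"wz":-0.03,"gripper":0},{"tx":0,"ty":-0.5,"tz":0,"wx":0,"wy":-0.13,"wz":-0.03,"gripper":0}]';  python3 - <<'E'
from h import *
R=toolR(np.radians(9),.785); g=np.array([469.8,-222.3,69])
st();delta(g,R)
E
```

```text
time: 4.67
tool_pos: [462.2, -224.4, 84.8]
tcp_rot: [0.005, 0.786, 0.161]
contact_force: [0.1, -0.4, 0.4]
grip_width: 45.8
t 4.67 tcp [ 462.2 -224.4   84.8] grasp [ 430.8 -229.6  116.6] F [ 0.1  -0.43  0.35] M [-0.185  0.456  0.069] w 45.8 q [-1.09  0.42  2.25  1.38  0.75 -2.45]
[[ 0.697 -0.157  0.699]
 [ 0.113  0.988  0.109]
 [-0.708  0.004  0.706]]
TCP target [ 501.2 -217.3   37.2] t cm [ 6.17  0.07 -0.56] w [-0.002 -0.001 -0.003] |w|deg 0.2 dist mm 62.0
```

```bash
python3 -m creep '[{"tx":1,"ty":0,"tz":-0.6,"wx":0,"wy":0,"wz":0,"gripper":0},{"tx":2,"ty":0,"tz":-0.6,"wx":0,"wy":0,"wz":0,"gripper":0},{"tx":3,"ty":0,"tz":-0.6,"wx":0,"wy":0,"wz":0,"gripper":0},{"tx":4,"ty":0,"tz":-0.6,"wx":0,"wy":0,"wz":0,"gripper":0},{"tx":5,"ty":0,"tz":-0.6,"wx":0,"wy":0,"wz":0,"gripper":0},{"tx":5.8,"ty":0,"tz":-0.6,"wx":0,"wy":0,"wz":0,"gripper":0},{"tx":6.2,"ty":0,"tz":-0.6,"wx":0,"wy":0,"wz":0,"gripper":0},{"tx":6.2,"ty":0,"tz":-0.6,"wx":0,"wy":0,"wz":0,"gripper":0}]'; cat > see.py <<'E'
import sys
from h import *
g=np.array(eval(sys.argv[1]));w=int(sys.argv[3]) if len(sys.argv)>3 else 60;A=[]
st()
for n in('top','side'):
    c=cap(n,None);o,p,Rr=cur();im=c['frame'].copy()
    u,v=proj(c,g).astype(int); u=np.clip(u,w,512-w);v=np.clip(v,w,384-w)
    A.append(cv2.resize(im[v-w:v+w,u-w:u+w],(400,400),interpolation=cv2.INTER_CUBIC)[...,::-1])
cv2.imwrite('pics/'+sys.argv[2],np.hstack(A))
E
python3 see.py '[470,-222,69]' b5.png
```

```text
time: 5.33
tool_pos: [502.5, -217.5, 36.9]
tcp_rot: [0.002, 0.785, 0.162]
contact_force: [-0.1, 0.1, -0.0]
grip_width: 45.6
t 5.33 tcp [ 502.5 -217.5   36.9] grasp [ 471.1 -222.6   68.7] F [-0.14  0.05 -0.01] M [-0.145  0.492  0.002] w 45.6 q [-0.98  0.56  2.22  1.61  0.7  -2.62]
[[ 0.698 -0.16   0.698]
 [ 0.114  0.987  0.112]
 [-0.707  0.002  0.708]]
```

View pics/b5.png

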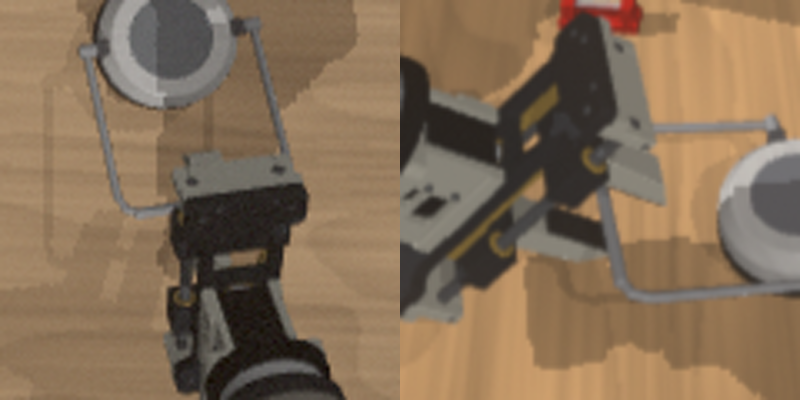

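The bar now lies between the open fingers in the side view (bar crossing at ≈(605,215)), and the lamp hasn't moved. I'll close on it.

```bash
python3 -m creep '[{"tx":0,"ty":0,"tz":0,"wx":0,"wy":0,"wz":0,"gripper":0.4},{"tx":0,"ty":0,"tz":0,"wx":0,"wy":0,"wz":0,"gripper":0.7},{"tx":0,"ty":0,"tz":0,"wx":0,"wy":0,"wz":0,"gripper":0.8},{"tx":0,"ty":0,"tz":0,"wx":0,"wy":0,"wz":0,"gripper":0.9},{"tx":0,"ty":0,"tz":0,"wx":0,"wy":0,"wz":0,"gripper":1},{"tx":0,"ty":0,"tz":0,"wx":0,"wy":0,"wz":0,"gripper":1},{"tx":0,"ty":0,"tz":0,"wx":0,"wy":0,"wz":0,"gripper":1},{"tx":0,"ty":0,"tz":0,"wx":0,"wy":0,"wz":0,"gripper":1}]';python3 see.py '[470,-222,69]' b6.png
```

```text
time: 6.1
tool_pos: [501.4, -218.0, 36.7]
tcp_rot: [0.002, 0.784, 0.16]
contact_force: [-1.0, -0.8, 0.8]
grip_width: 6.9
t 6.1 tcp [ 501.4 -218.    36.7] grasp [ 470.  -223.1   68.5] F [-0.99 -0.79  0.76] M [-0.224  0.425  0.033] w 6.9 q [-0.99  0.56  2.22  1.61  0.7  -2.63]
[[ 0.699 -0.158  0.698]
 [ 0.113  0.987  0.11 ]
 [-0.706  0.002  0.708]]
```

View pics/b6.png

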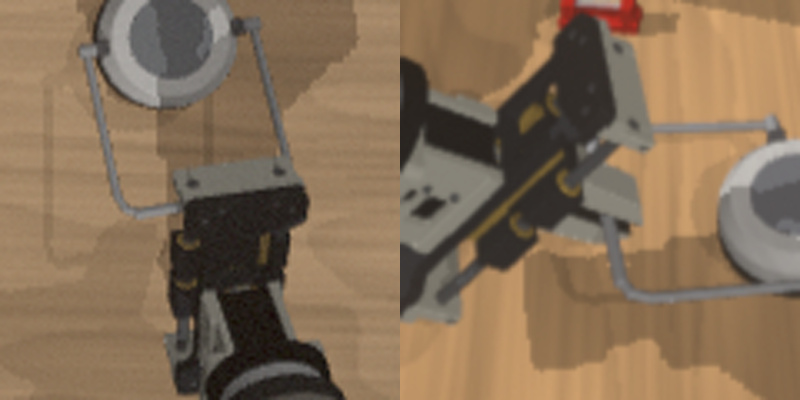

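```bash
cat > arc.py <<'E'
import sys
from h import *
H=np.array([584.8,-203.6,34.]);o,p,R=cur();st()
h=R.T@(H-p); h[1]=0
g=np.array([-45,0,0]); r=g-h; l=np.array([np.cos(np.radians(9)),np.sin(np.radians(9)),0])
rw=R@r; print('radius',np.linalg.norm(r),'bail',np.arctan2(rw[2],-(rw@l))-.175, 'gripmid-hinge y', (R.T@(p-45*R[:,0]-H))[1])
for th in np.arange(1,9)*float(sys.argv[1]):
    t=h-Ro.from_rotvec([0,th,0]).apply(h); print(round(th,3),(t/10).round(2))
E
python3 arc.py 0.04
```

```text
t 6.2 tcp [ 501.4 -218.    36.7] grasp [ 470.  -223.1   68.5] F [-1.39 -0.37  0.34] M [-0.233  0.497  0.044] w 6.8 q [-0.98  0.56  2.22  1.62  0.7  -2.63]
[[ 0.699 -0.158  0.698]
 [ 0.113  0.987  0.11 ]
 [-0.706  0.002  0.708]]
radius 121.45140281475776 bail 0.1126288384759519 gripmid-hinge y -1.0289040247025865
0.04 [-0.23  0.    0.25]
0.08 [-0.44  0.    0.51]
0.12 [-0.65  0.    0.78]
0.16 [-0.84  0.    1.06]
0.2 [-1.03  0.    1.34]
0.24 [-1.2   0.    1.63]
0.28 [-1.36  0.    1.93]
0.32 [-1.51  0.    2.24]
```

```bash
python3 -m creep '[{"tx":-0.23,"ty":0,"tz":0.25,"wx":0,"wy":0.04,"wz":0,"gripper":1},{"tx":-0.44,"ty":0,"tz":0.51,"wx":0,"wy":0.08,"wz":0,"gripper":1},{"tx":-0.65,"ty":0,"tz":0.78,"wx":0,"wy":0.12,"wz":0,"gripper":1},{"tx":-0.84,"ty":0,"tz":1.06,"wx":0,"wy":0.16,"wz":0,"gripper":1},{"tx":-1.03,"ty":0,"tz":1.34,"wx":0,"wy":0.2,"wz":0,"gripper":1},{"tx":-1.2,"ty":0,"tz":1.63,"wx":0,"wy":0.24,"wz":0,"gripper":1},{"tx":-1.2,"ty":0,"tz":1.63,"wx":0,"wy":0.24,"wz":0,"gripper":1},{"tx":-1.2,"ty":0,"tz":1.63,"wx":0,"wy":0.24,"wz":0,"gripper":1}]'; python3 arc.py 0.05;python3 see.py '[490,-212,69]' b7.png
```

```text
time: 6.87
tool_pos: [504.9, -217.1, 57.1]
tcp_rot: [0.001, 1.023, 0.162]
contact_force: [-0.3, -0.3, -1.1]
grip_width: 6.9
t 6.87 tcp [ 504.9 -217.1   57.1] grasp [ 481.7 -220.9   95.5] F [-0.35 -0.27 -1.07] M [-0.177  0.148 -0.028] w 6.9 q [-0.83  0.44  2.07  1.    0.55 -1.84]
[[ 0.514 -0.16   0.842]
 [ 0.084  0.987  0.136]
 [-0.853  0.001  0.521]]
radius 121.22375766090256 bail 0.356764058015779 gripmid-hinge y -0.49576045743188096
0.05 [-0.28  0.    0.32]
0.1 [-0.54  0.    0.65]
0.15 [-0.78  0.    0.99]
0.2 [-1.01  0.    1.34]
0.25 [-1.22  0.    1.71]
0.3 [-1.41  0.    2.08]
0.35 [-1.58  0.    2.47]
0.4 [-1.74  0.    2.86]
t 6.87 tcp [ 504.9 -217.1   57.1] grasp [ 481.7 -220.9   95.5] F [-0.35 -0.27 -1.07] M [-0.177  0.148 -0.028] w 6.9 q [-0.83  0.44  2.07  1.    0.55 -1.84]
[[ 0.514 -0.16   0.842]
 [ 0.084  0.987  0.136]
 [-0.853  0.001  0.521]]
```

View pics/b7.png

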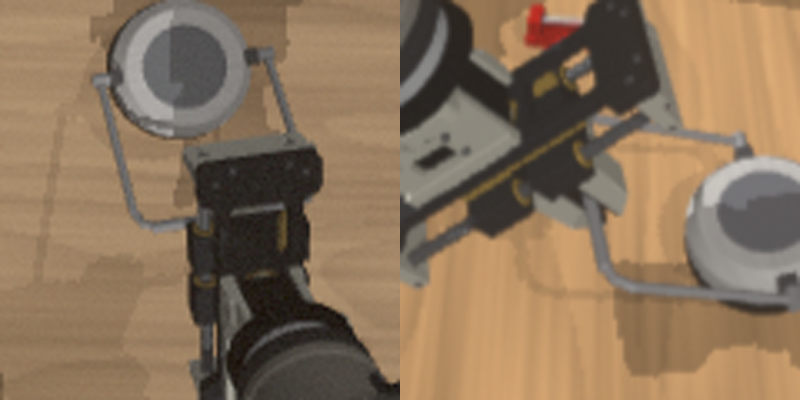

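```bash
cat > lamp.py <<'E'
from h import *
for n in('top','side'):
    c=dict(np.load('/tmp/%s.npz'%n)); P=cloud(c); z=P[...,2]; g=c['frame'].max(-1).astype(int)
    d=np.hypot(P[...,0]-584.8,P[...,1]+205)
    Q=P[(d<34)&(z>30)&(z<60)]
    A=np.c_[Q[:,:2]-[584.8,-205],np.ones(len(Q))]
    s,_,_,_=np.linalg.lstsq(A,Q[:,2],rcond=None); 
    r=Q[:,2]-A@s; k=abs(r)<4; s,_,_,_=np.linalg.lstsq(A[k],Q[k,2],rcond=None)
    m=((z>33)&(d<62)).astype(np.uint8); m=cv2.morphologyEx(m,cv2.MORPH_OPEN,np.ones((7,7),np.uint8))
    print(n,'slope deg',np.degrees(s[:2]).round(2),'h',s[2].round(1),k.sum(),'disc',cv2.minEnclosingCircle(P[m>0][:,:2].astype(np.float32)))
E
python3 lamp.py
```

```text
top slope deg [0.72 0.15] h 39.5 630 disc ((585.2249145507812, -202.7235565185547), 48.0365104675293)
side slope deg [ 0.29 -0.2 ] h 40.3 715 disc ((585.633544921875, -207.35433959960938), 50.41118621826172)
```

The lamp is still level and in place, and the bail has reached about 0.36. I'll keep going along the arc.

```bash
python3 -m creep '[{"tx":-0.28,"ty":0,"tz":0.32,"wx":0,"wy":0.05,"wz":0,"gripper":1},{"tx":-0.54,"ty":0,"tz":0.65,"wx":0,"wy":0.1,"wz":0,"gripper":1},{"tx":-0.78,"ty":0,"tz":0.99,"wx":0,"wy":0.15,"wz":0,"gripper":1},{"tx":-1.01,"ty":0,"tz":1.34,"wx":0,"wy":0.2,"wz":0,"gripper":1},{"tx":-1.22,"ty":0,"tz":1.71,"wx":0,"wy":0.25,"wz":0,"gripper":1},{"tx":-1.41,"ty":0,"tz":2.08,"wx":0,"wy":0.3,"wz":0,"gripper":1},{"tx":-1.58,"ty":0,"tz":2.47,"wx":0,"wy":0.35,"wz":0,"gripper":1},{"tx":-1.58,"ty":0,"tz":2.47,"wx":0,"wy":0.35,"wz":0,"gripper":1}]'; python3 -m creep '[{"tx":0,"ty":0,"tz":0,"wx":0,"wy":0,"wz":0,"gripper":1}]' >/dev/null; python3 arc.py 0.05;python3 see.py '[530,-212,69]' b8.png; python3 lamp.py
```

```text
time: 7.63
tool_pos: [517.8, -215.1, 83.6]
tcp_rot: [0.015, 1.376, 0.175]
contact_force: [-6.7, 1.6, 9.1]
grip_width: 6.6
t 7.72 tcp [ 516.7 -214.5   82.7] grasp [ 508.1 -216.1  126.8] F [-3.61  0.61  6.06] M [0.087 0.567 0.123] w 6.8 q [-0.62  0.45  1.75  0.19  0.82 -0.9 ]
[[ 0.191 -0.16   0.968]
 [ 0.036  0.987  0.156]
 [-0.981  0.005  0.195]]
radius 121.08220110537762 bail 0.6987363200084944 gripmid-hinge y 0.34171083593076634
0.05 [-0.28  0.    0.31]
0.1 [-0.55  0.    0.64]
0.15 [-0.8   0.    0.98]
0.2 [-1.03  0.    1.33]
0.25 [-1.25  0.    1.69]
0.3 [-1.45  0.    2.07]
0.35 [-1.62  0.    2.45]
0.4 [-1.78  0.    2.84]
t 7.72 tcp [ 516.7 -214.5   82.7] grasp [ 508.1 -216.1  126.8] F [-3.61  0.61  6.06] M [0.087 0.567 0.123] w 6.8 q [-0.62  0.45  1.75  0.19  0.82 -0.9 ]
[[ 0.191 -0.16   0.968]
 [ 0.036  0.987  0.156]
 [-0.981  0.005  0.195]]
top slope deg [0.51 0.27] h 39.6 383 disc ((584.232666015625, -203.72784423828125), 48.594844818115234)
side slope deg [ 0.16 -0.16] h 40.3 717 disc ((586.884765625, -212.23611450195312), 52.58538055419922)
```

View pics/b8.png

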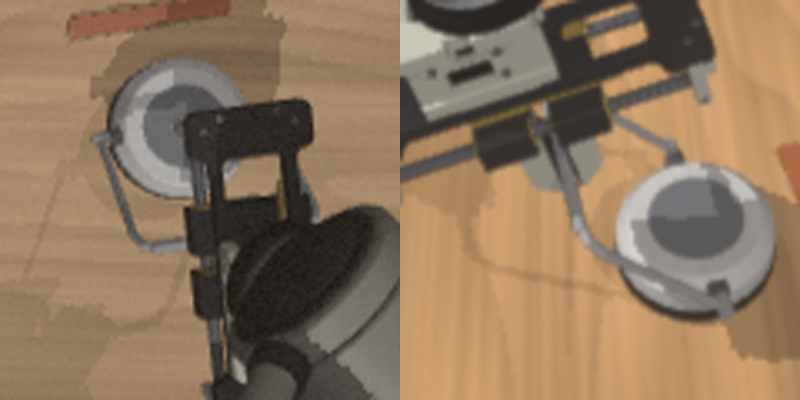

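```bash
python3 -m creep '[{"tx":-0.37,"ty":0,"tz":0.27,"wx":0,"wy":0.05,"wz":0,"gripper":1},{"tx":-0.65,"ty":0,"tz":0.6,"wx":0,"wy":0.1,"wz":0,"gripper":1},{"tx":-0.9,"ty":0,"tz":0.94,"wx":0,"wy":0.15,"wz":0,"gripper":1},{"tx":-1.13,"ty":0,"tz":1.3,"wx":0,"wy":0.2,"wz":0,"gripper":1},{"tx":-1.35,"ty":0,"tz":1.66,"wx":0,"wy":0.25,"wz":0,"gripper":1},{"tx":-1.55,"ty":0,"tz":2.05,"wx":0,"wy":0.3,"wz":0,"gripper":1},{"tx":-1.55,"ty":0,"tz":2.05,"wx":0,"wy":0.3,"wz":0,"gripper":1},{"tx":-1.55,"ty":0,"tz":2.05,"wx":0,"wy":0.3,"wz":0,"gripper":1}]';  python3 arc.py 0.05;python3 see.py '[560,-212,69]' b9.png; python3 lamp.py
```

```text
time: 8.48
tool_pos: [533.8, -211.7, 101.9]
tcp_rot: [3.084, 1.466, -3.038]
contact_force: [-2.4, 2.3, 8.0]
grip_width: 7.1
t 8.48 tcp [ 533.8 -211.7  101.9] grasp [ 538.5 -211.2  146.7] F [-2.35  2.29  8.02] M [ 0.114  0.462 -0.004] w 7.1 q [-0.48  0.58  1.43 -0.06  1.22 -0.61]
[[-0.104 -0.16   0.982]
 [-0.011  0.987  0.16 ]
 [-0.995  0.006 -0.104]]
radius 122.06815010454649 bail 1.0009347831896551 gripmid-hinge y 0.5554245832012255
0.05 [-0.28  0.    0.32]
0.1 [-0.55  0.    0.65]
0.15 [-0.8   0.    0.99]
0.2 [-1.04  0.    1.35]
0.25 [-1.25  0.    1.72]
0.3 [-1.45  0.    2.1 ]
0.35 [-1.63  0.    2.49]
0.4 [-1.78  0.    2.88]
t 8.48 tcp [ 533.8 -211.7  101.9] grasp [ 538.5 -211.2  146.7] F [-2.35  2.29  8.02] M [ 0.114  0.462 -0.004] w 7.1 q [-0.48  0.58  1.43 -0.06  1.22 -0.61]
[[-0.104 -0.16   0.982]
 [-0.011  0.987  0.16 ]
 [-0.995  0.006 -0.104]]
top slope deg [-0.4  -0.01] h 39.9 269 disc ((584.8070068359375, -205.0077362060547), 61.97634506225586)
side slope deg [0.05 0.11] h 40.5 646 disc ((584.682861328125, -205.19529724121094), 61.83414077758789)
```

View pics/b9.png

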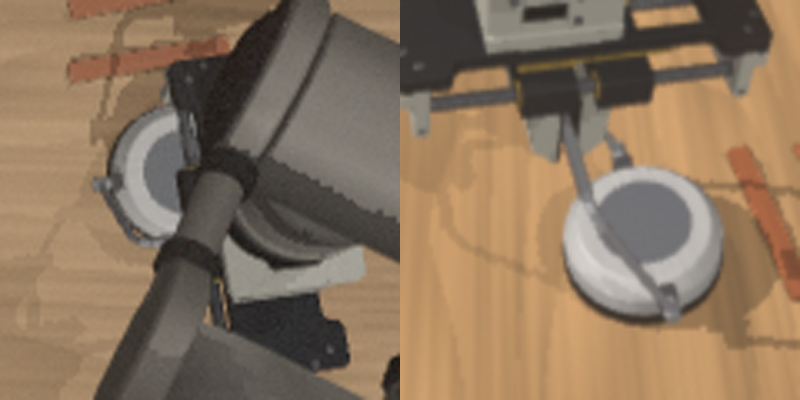

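```bash
python3 -m creep '[{"tx":-0.42,"ty":0,"tz":0.25,"wx":0,"wy":0.05,"wz":0,"gripper":1},{"tx":-0.69,"ty":0,"tz":0.59,"wx":0,"wy":0.1,"wz":0,"gripper":1},{"tx":-0.95,"ty":0,"tz":0.94,"wx":0,"wy":0.15,"wz":0,"gripper":1},{"tx":-1.19,"ty":0,"tz":1.3,"wx":0,"wy":0.2,"wz":0,"gripper":1},{"tx":-1.4,"ty":0,"tz":1.68,"wx":0,"wy":0.25,"wz":0,"gripper":1},{"tx":-1.6,"ty":0,"tz":2.07,"wx":0,"wy":0.3,"wz":0,"gripper":1},{"tx":-1.78,"ty":0,"tz":2.46,"wx":0,"wy":0.35,"wz":0,"gripper":1},{"tx":-1.93,"ty":0,"tz":2.87,"wx":0,"wy":0.4,"wz":0,"gripper":1}]'; python3 -m creep '[{"tx":0,"ty":0,"tz":0,"wx":0,"wy":0,"wz":0,"gripper":1},{"tx":0,"ty":0,"tz":0,"wx":0,"wy":0,"wz":0,"gripper":1}]' >/dev/null;  python3 arc.py 0.05;python3 see.py '[580,-212,89]' b10.png; python3 lamp.py
```

```text
time: 9.25
tool_pos: [563.5, -207.4, 117.1]
tcp_rot: [3.126, 1.064, -2.996]
contact_force: [0.1, -0.2, -0.2]
grip_width: 6.6
t 9.42 tcp [ 564.  -206.9  116.8] grasp [ 585.6 -203.8  156.2] F [0.01 0.56 2.18] M [ 0.022 -0.155 -0.103] w 6.9 q [-0.35  0.87  0.93 -0.24  1.79 -0.51]
[[-0.479 -0.16   0.863]
 [-0.071  0.987  0.143]
 [-0.875  0.007 -0.484]]
radius 122.15941850784337 bail 1.4017841945089022 gripmid-hinge y 0.6378382694098751
0.05 [-0.28  0.    0.32]
0.1 [-0.55  0.    0.65]
0.15 [-0.8  0.   1. ]
0.2 [-1.04  0.    1.35]
0.25 [-1.25  0.    1.72]
0.3 [-1.45  0.    2.1 ]
0.35 [-1.63  0.    2.49]
0.4 [-1.79  0.    2.89]
t 9.42 tcp [ 564.  -206.9  116.8] grasp [ 585.6 -203.8  156.2] F [0.01 0.56 2.18] M [ 0.022 -0.155 -0.103] w 6.9 q [-0.35  0.87  0.93 -0.24  1.79 -0.51]
[[-0.479 -0.16   0.863]
 [-0.071  0.987  0.143]
 [-0.875  0.007 -0.484]]
top slope deg [0. 0.] h 0.0 0 disc ((584.7984619140625, -204.79222106933594), 61.741947174072266)
side slope deg [-0.22  0.76] h 41.0 654 disc ((584.9884643554688, -204.77333068847656), 61.901790618896484)
```

View pics/b10.png

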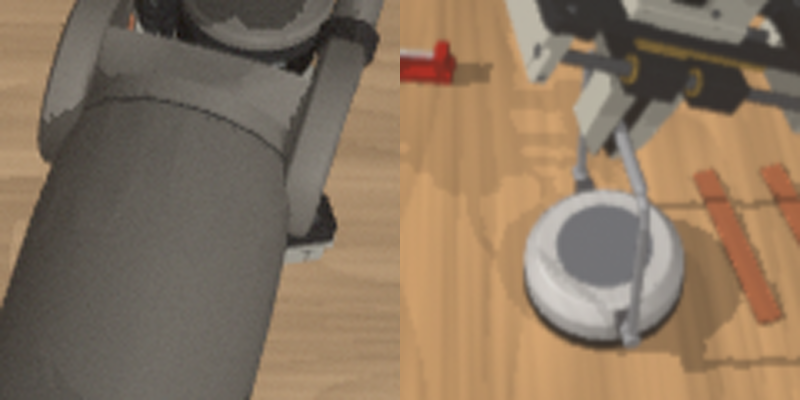

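The bail is upright (about 1.40), the lamp is level, and its position is unchanged. Next I'll release, retreat, go vertical, and regrip 28 mm to the +y side so the hook stays visible to the side camera.

```bash
python3 -m creep '[{"tx":0,"ty":0,"tz":0,"wx":0,"wy":0,"wz":0,"gripper":0.7},{"tx":0,"ty":0,"tz":0,"wx":0,"wy":0,"wz":0,"gripper":0.4},{"tx":0,"ty":0,"tz":0,"wx":0,"wy":0,"wz":0,"gripper":0.1},{"tx":0,"ty":0,"tz":0,"wx":0,"wy":0,"wz":0,"gripper":0.1},{"tx":-1,"ty":0,"tz":0,"wx":0,"wy":0,"wz":0,"gripper":0.1},{"tx":-3,"ty":0,"tz":0,"wx":0,"wy":0,"wz":0,"gripper":0.1},{"tx":-5,"ty":0,"tz":0,"wx":0,"wy":0,"wz":0,"gripper":0.1},{"tx":-7,"ty":0,"tz":0,"wx":0,"wy":0,"wz":0,"gripper":0.1}]';  python3 -m creep '[{"tx":0,"ty":0,"tz":0,"wx":0,"wy":0,"wz":0,"gripper":0.1},{"tx":0,"ty":0,"tz":0,"wx":0,"wy":0,"wz":0,"gripper":0.1}]' >/dev/null; python3 see.py '[585,-205,100]' b11.png 70; python3 - <<'E'
from h import *
y=np.radians(9);R=toolR(y,0); m=np.array([584.8,-203.6,156]); g=m+28*np.array([-np.sin(y),np.cos(y),0])
delta(g+[0,0,70],R)
E
```

```text
time: 10.18
tool_pos: [597.7, -202.8, 180.8]
tcp_rot: [3.137, 1.067, -2.987]
contact_force: [0.6, -0.5, 0.3]
grip_width: 41.3
t 10.35 tcp [ 598.  -202.9  180. ] grasp [ 619.4 -199.5  219.5] F [ 0.93 -0.   -0.7 ] M [-0.037 -0.245 -0.009] w 41.3 q [-0.33  0.91  0.68 -0.25  1.99 -0.54]
[[-0.475 -0.158  0.866]
 [-0.075  0.987  0.139]
 [-0.877  0.001 -0.481]]
TCP target [ 580.4 -175.9  181. ] t cm [ 0.38  2.91 -1.16] w [ 0.002 -0.505 -0.002] |w|deg 28.9 dist mm 31.6
```

View pics/b11.png

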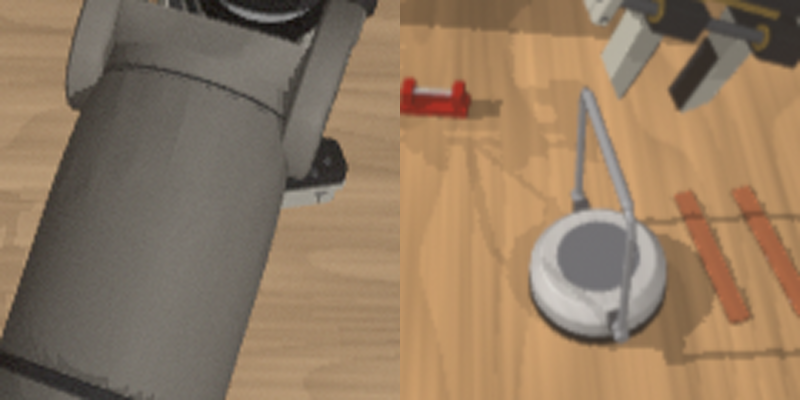

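```bash
cat > bar.py <<'E'
from h import *
c=dict(np.load('/tmp/side.npz')); P=cloud(c); z=P[...,2]
m=(z>140)&(z<168)&(abs(P[...,0]-585)<30)&(P[...,1]>-290)&(P[...,1]<-130)&(c['z_map']>0)
Q=P[m]; print(len(Q)); 
import sys
for y in range(-280,-130,10):
    s=Q[(Q[:,1]>=y)&(Q[:,1]<y+10)]
    if len(s): print(y,len(s),np.median(s,0).round(1))
Q=Q[(Q[:,1]>-255)&(Q[:,1]<-160)]
L=cv2.fitLine(Q.astype(np.float32),cv2.DIST_HUBER,0,.01,.01).ravel();print(L,'yaw',np.degrees(np.arctan2(-L[0],L[1]))%180,'bail-ends')
E
python3 bar.py; python3 lamp.py
```

```text
230
-270 28 [ 594.8 -264.1  147.6]
-260 27 [ 593.8 -255.1  157.9]
-250 19 [ 591.6 -245.   159.2]
-240 21 [ 590.9 -234.5  158.8]
-230 22 [ 588.6 -224.5  159.2]
-220 16 [ 587.5 -214.2  158.5]
-210 17 [ 586.4 -205.9  159.3]
-200 21 [ 584.3 -195.3  159.1]
-190 15 [ 583.  -184.6  158.6]
-180 16 [ 580.7 -175.6  159.3]
-170 17 [ 579.7 -165.8  158.8]
-160 10 [ 576.9 -153.9  156. ]
-150 1 [ 575.3 -148.4  141. ]
[-1.5693782e-01  9.8760813e-01  8.4582058e-04  5.8676227e+02
 -2.1037898e+02  1.5912381e+02] yaw 9.029204 bail-ends
top slope deg [0. 0.] h 0.0 0 disc ((588.30419921875, -191.6173553466797), 52.95366287231445)
side slope deg [-0.08 -0.13] h 40.3 641 disc ((584.9700317382812, -204.72520446777344), 61.87506866455078)
```

```bash
python3 -m creep '[{"tx":0,"ty":0,"tz":0,"wx":0,"wy":-0.1,"wz":0,"gripper":0.1},{"tx":0,"ty":0.5,"tz":-0.2,"wx":0,"wy":-0.2,"wz":0,"gripper":0.1},{"tx":0,"ty":1,"tz":-0.5,"wx":0,"wy":-0.3,"wz":0,"gripper":0.1},{"tx":0,"ty":1.7,"tz":-0.8,"wx":0,"wy":-0.4,"wz":0,"gripper":0.1},{"tx":0.2,"ty":2.3,"tz":-1,"wx":0,"wy":-0.505,"wz":0,"gripper":0.1},{"tx":0.4,"ty":2.9,"tz":-1.2,"wx":0,"wy":-0.505,"wz":0,"gripper":0.1},{"tx":0.4,"ty":2.9,"tz":-1.2,"wx":0,"wy":-0.505,"wz":0,"gripper":0.1},{"tx":0.4,"ty":2.9,"tz":-1.2,"wx":0,"wy":-0.505,"wz":0,"gripper":0.1}]'; python3 - <<'E'
from h import *
y=np.radians(9);R=toolR(y,0); m=np.array([584.8,-203.6,156]); g=m+28*np.array([-np.sin(y),np.cos(y),0])
st();delta(g+[0,0,70],R);delta(g,R)
E
```

```text
time: 11.12
tool_pos: [580.8, -176.3, 182.2]
tcp_rot: [1.557, 1.569, 1.716]
contact_force: [1.3, -0.5, -1.0]
grip_width: 41.3
t 11.12 tcp [ 580.8 -176.3  182.2] grasp [ 580.8 -176.4  227.2] F [ 1.32 -0.49 -0.96] M [-0.121  0.033  0.027] w 41.3 q [-0.42  0.51  1.32  0.    1.32 -0.58]
[[-0.    -0.158  0.987]
 [ 0.002  0.987  0.158]
 [-1.     0.002  0.   ]]
TCP target [ 580.4 -175.9  181. ] t cm [ 0.12  0.04 -0.03] w [ 0.002  0.    -0.002] |w|deg 0.1 dist mm 1.3
TCP target [ 580.4 -175.9  111. ] t cm [ 7.12  0.03 -0.03] w [ 0.002  0.    -0.002] |w|deg 0.1 dist mm 71.2
```

```bash
python3 -m creep '[{"tx":1.5,"ty":0,"tz":0,"wx":0,"wy":0,"wz":0,"gripper":0.1},{"tx":3,"ty":0,"tz":0,"wx":0,"wy":0,"wz":0,"gripper":0.1},{"tx":4.5,"ty":0,"tz":0,"wx":0,"wy":0,"wz":0,"gripper":0.1},{"tx":6,"ty":0,"tz":0,"wx":0,"wy":0,"wz":0,"gripper":0.1},{"tx":7.1,"ty":0,"tz":0,"wx":0,"wy":0,"wz":0,"gripper":0.1},{"tx":7.1,"ty":0,"tz":0,"wx":0,"wy":0,"wz":0,"gripper":0.1},{"tx":7.1,"ty":0,"tz":0,"wx":0,"wy":0,"wz":0,"gripper":0.5},{"tx":7.1,"ty":0,"tz":0,"wx":0,"wy":0,"wz":0,"gripper":0.7}]'; python3 see.py '[585,-205,130]' b12.png 50
```

```text
time: 11.78
tool_pos: [581.7, -176.3, 111.6]
tcp_rot: [0.449, 1.568, 0.608]
contact_force: [0.4, 0.2, -0.6]
grip_width: 32.0
t 11.78 tcp [ 581.7 -176.3  111.6] grasp [ 581.7 -176.4  156.6] F [ 0.39  0.21 -0.59] M [-0.088  0.027 -0.006] w 32.0 q [-0.42  0.57  1.41  0.    1.16 -0.58]
[[ 0.002 -0.158  0.987]
 [ 0.001  0.987  0.158]
 [-1.     0.001  0.002]]
```

View pics/b12.png

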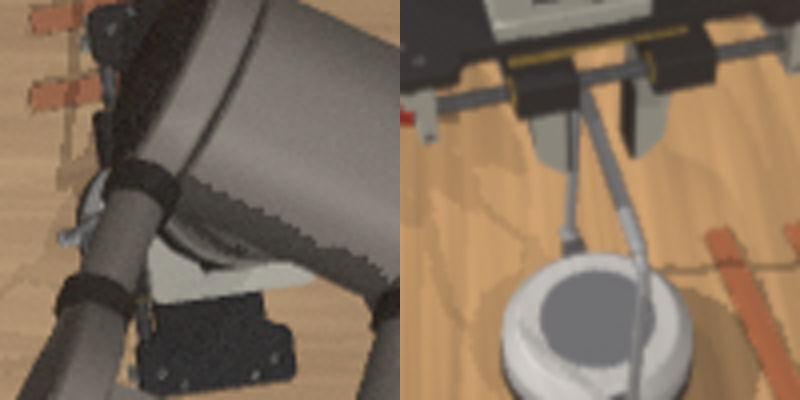

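```bash
python3 -m creep '[{"tx":0,"ty":0,"tz":0,"wx":0,"wy":0,"wz":0,"gripper":0.75},{"tx":0,"ty":0,"tz":0,"wx":0,"wy":0,"wz":0,"gripper":0.8},{"tx":0,"ty":0,"tz":0,"wx":0,"wy":0,"wz":0,"gripper":0.85},{"tx":0,"ty":0,"tz":0,"wx":0,"wy":0,"wz":0,"gripper":1},{"tx":0,"ty":0,"tz":0,"wx":0,"wy":0,"wz":0,"gripper":1},{"tx":0,"ty":0,"tz":0,"wx":0,"wy":0,"wz":0,"gripper":1},{"tx":0,"ty":0,"tz":0,"wx":0,"wy":0,"wz":0,"gripper":1},{"tx":0,"ty":0,"tz":0,"wx":0,"wy":0,"wz":0,"gripper":1}]'; python3 see.py '[585,-205,130]' b13.png 50; python3 bar.py; python3 lamp.py
```

```text
time: 12.55
tool_pos: [581.1, -176.1, 111.6]
tcp_rot: [0.485, 1.568, 0.644]
contact_force: [-0.3, 0.6, 4.5]
grip_width: 6.9
t 12.55 tcp [ 581.1 -176.1  111.6] grasp [ 581.  -176.2  156.6] F [-0.32  0.55  4.48] M [ 0.017  0.126 -0.049] w 6.9 q [-0.42  0.57  1.41  0.    1.16 -0.58]
[[ 0.002 -0.158  0.987]
 [ 0.002  0.987  0.158]
 [-1.     0.001  0.002]]
357
-270 32 [ 594.7 -264.2  147.2]
-260 27 [ 593.7 -255.2  157.7]
-250 18 [ 592.3 -245.   158.9]
-240 22 [ 590.6 -235.8  158.9]
-230 19 [ 588.9 -224.6  159.1]
-220 21 [ 587.3 -215.   159.5]
-210 18 [ 586.  -205.2  159.2]
-200 62 [ 572.5 -190.8  158.2]
-190 122 [ 590.7 -186.5  157.9]
-180 16 [ 583.4 -177.2  159.1]
[-1.5169057e-01  9.8825502e-01 -1.8494001e-02  5.8751111e+02
 -2.1355481e+02  1.5868155e+02] yaw 8.726414 bail-ends
top slope deg [0. 0.] h 0.0 0 disc ((575.9921264648438, -190.89321899414062), 57.74956512451172)
side slope deg [-0.4  -0.15] h 40.3 643 disc ((584.7667236328125, -204.9968719482422), 61.96554183959961)
```

View pics/b13.png

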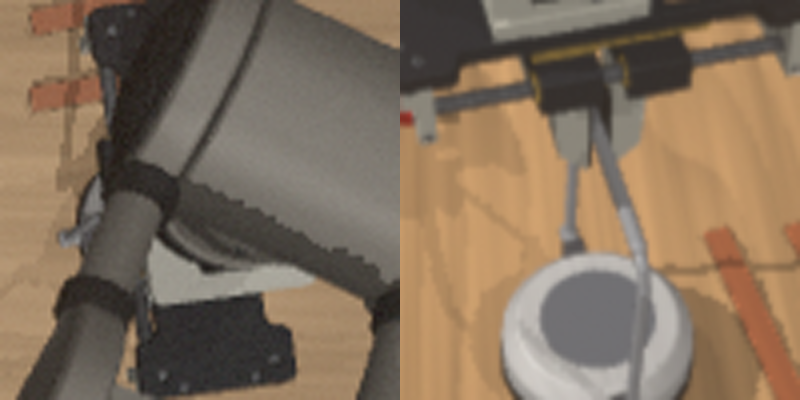

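```bash
python3 -m creep '[{"tx":-0.2,"ty":0,"tz":0,"wx":0,"wy":0,"wz":0,"gripper":1},{"tx":-0.5,"ty":0,"tz":0,"wx":0,"wy":0,"wz":0,"gripper":1},{"tx":-1,"ty":0,"tz":0,"wx":0,"wy":0,"wz":0,"gripper":1},{"tx":-1.7,"ty":0,"tz":0,"wx":0,"wy":0,"wz":0,"gripper":1},{"tx":-2.4,"ty":0,"tz":0,"wx":0,"wy":0,"wz":0,"gripper":1},{"tx":-3,"ty":0,"tz":0,"wx":0,"wy":0,"wz":0,"gripper":1},{"tx":-3,"ty":0,"tz":0,"wx":0,"wy":0,"wz":0,"gripper":1},{"tx":-3,"ty":0,"tz":0,"wx":0,"wy":0,"wz":0,"gripper":1}]'; python3 see.py '[585,-205,130]' b14.png 60;
```

```text
time: 13.32
tool_pos: [581.0, -176.2, 141.8]
tcp_rot: [0.389, 1.568, 0.547]
contact_force: [0.1, -0.5, -3.1]
grip_width: 6.7
t 13.32 tcp [ 581.  -176.2  141.8] grasp [ 580.9 -176.3  186.8] F [ 0.05 -0.52 -3.08] M [ 0.012  0.106 -0.038] w 6.7 q [-0.42  0.54  1.38  0.    1.22 -0.58]
[[ 0.002 -0.158  0.987]
 [ 0.001  0.987  0.158]
 [-1.     0.001  0.003]]
```

View pics/b14.png

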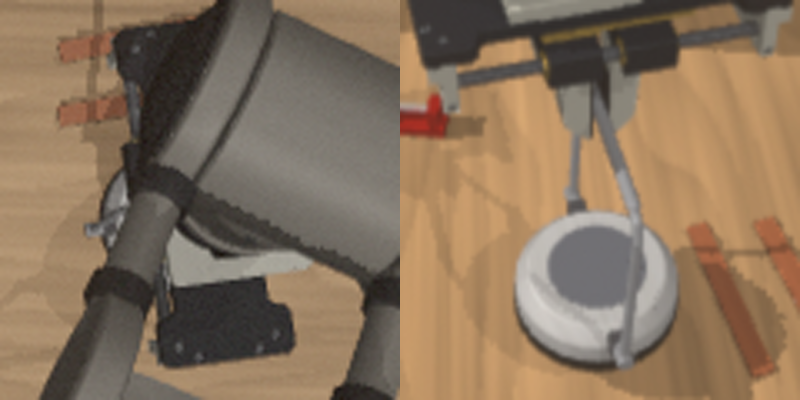

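```bash
cat > hang.py <<'E'
# lamp tilt and bar line while held, from side cam: expected bar middle b (robot frame), yaw
from h import *
import sys
def hang(b,yaw,save=True):
    c=dict(np.load('/tmp/side.npz')); P=cloud(c)-np.array([1.5,-3.5,0]); ok=c['z_map']>0
    l=np.array([np.cos(yaw),np.sin(yaw),0]);n=np.array([-np.sin(yaw),np.cos(yaw),0])
    D=P-b; X=D@l;Y=D@n;Z=D[...,2]
    Q=np.c_[X.ravel(),Y.ravel(),Z.ravel()]; k=ok.ravel()
    s=Q[k&(np.hypot(Q[:,0],Q[:,1])<36)&(abs(Q[:,2]+116)<22)]
    A=np.c_[s[:,:2],np.ones(len(s))]
    for _ in range(4):
        f_,*_=np.linalg.lstsq(A,s[:,2],rcond=None); r=abs(A@f_-s[:,2]); kk=r<4; A=A[kk];s=s[kk]
    print('lamp top: n',len(s),'slope x,y deg',np.degrees(f_[:2]).round(2),'z rel bar',f_[2].round(1))
    s=Q[k&(abs(Q[:,0])<12)&(Q[:,1]<12)&(Q[:,1]>-48)&(abs(Q[:,2])<9)]
    if len(s)>20:
        p=np.polyfit(s[:,1],s[:,2],1);px=np.polyfit(s[:,1],s[:,0],1);print('bar n',len(s),'dz/dy deg',np.degrees(p[0]).round(2),'z0',p[1].round(1),'dx/dy deg',np.degrees(px[0]).round(2),'x0',px[1].round(1))
    s=Q[k&(abs(Q[:,0])<14)&(abs(Q[:,2]+30)<20)&(abs(abs(Q[:,1])-60)<10)]
    print('leg y near', np.median(s[s[:,1]<0][:,1]).round(1) if (s[:,1]<0).any() else None)
b=eval(sys.argv[1]);hang(np.array(b,float),np.radians(float(sys.argv[2])))
E
python3 hang.py '[585.3,-204,186.8]' 9
python3 - <<'E'
from h import *
o,p,R=cur();print(p)
E
```

```text
lamp top: n 761 slope x,y deg [-0.19  1.69] z rel bar -117.8
bar n 124 dz/dy deg 1.63 z0 1.0 dx/dy deg -0.13 x0 -0.6
leg y near -59.1
[ 580.57378563 -175.96990429  140.92430509]
```

```bash
cat > hook.py <<'E'
from h import *
yaw=np.radians(-4.25);l=np.array([np.cos(yaw),np.sin(yaw),0]);n=np.array([-np.sin(yaw),np.cos(yaw),0]);O=np.array([555.3,226.2,0])
for nm,b in(('top',[0,0,0]),('side',[1.5,-3.5,0])):
    c=cap(nm);P=cloud(c)-b;D=P-O;X=D@l;Y=D@n;Z=P[...,2]
    m=(abs(Y)<14)&(X>-35)&(X<110)&(Z>235)&(c['z_map']>0)
    x,y,z=X[m],Y[m],Z[m]; print(nm,m.sum())
    for a in list(range(-30,40,4))+list(range(40,110,10)):
        k=(x>=a)&(x<a+4)
        if k.sum(): print(a+2,k.sum(),'y',np.median(y[k]).round(1),'z',np.percentile(z[k],[10,50,90]).round(1))
E
python3 hook.py; python3 - <<'E'
import numpy as np
from h import *
c=dict(np.load('/tmp/side.npz'));u,v=proj(c,[555,226,268]).astype(int)
cv2.imwrite('pics/hk.png',cv2.resize(c['frame'][v-35:v+35,u-45:u+65],None,fx=7,fy=7,interpolation=cv2.INTER_CUBIC)[...,::-1]);print(u,v)
E
```

```text
top 398
-20 7 y 0.7 z [278.6 280.8 281.3]
-16 11 y -1.6 z [274.5 280.6 283.4]
-12 11 y -0.5 z [269.4 270.6 275.5]
-8 10 y -0.7 z [265.3 268.2 270.3]
-4 10 y -0.9 z [262.3 263.8 266.4]
0 9 y -0.3 z [261.8 265.1 266.4]
4 8 y -0.6 z [263.4 265.6 266. ]
8 7 y -1.3 z [263.8 265.7 267.9]
12 10 y -0.0 z [266.4 267.4 269. ]
16 10 y -1.2 z [266.7 269.2 270.6]
20 7 y 0.7 z [267.5 270.2 271.8]
24 8 y -0.4 z [270.7 271.6 273.2]
28 9 y 0.4 z [272.1 274.1 274.7]
32 11 y -0.7 z [270.2 273.5 275.1]
36 11 y -0.6 z [271.4 274.  274.8]
40 9 y -0.3 z [270.  273.3 275.1]
42 9 y -1.3 z [269.1 273.6 274.6]
52 11 y -0.1 z [272.5 273.2 276.5]
62 9 y 0.5 z [272.  272.6 274.7]
72 9 y -0.3 z [272.1 274.  275.1]
82 34 y -2.1 z [261.4 280.1 283.8]
92 35 y -4.0 z [251.8 281.7 284.2]
side 0
228 87
```

View pics/hk.png

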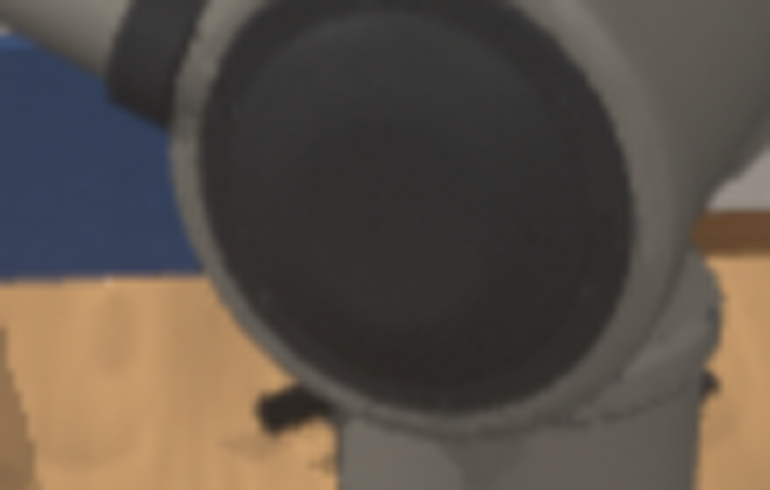

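```bash
python3 -m creep '[{"tx":-0.5,"ty":0,"tz":0,"wx":0,"wy":0,"wz":0,"gripper":1},{"tx":-1.7,"ty":0,"tz":0,"wx":0,"wy":0,"wz":0,"gripper":1},{"tx":-3.7,"ty":0,"tz":0,"wx":0,"wy":0,"wz":0,"gripper":1},{"tx":-6,"ty":0,"tz":0,"wx":0,"wy":0,"wz":0,"gripper":1},{"tx":-8.3,"ty":0,"tz":0,"wx":0,"wy":0,"wz":0,"gripper":1},{"tx":-10.3,"ty":0,"tz":0,"wx":0,"wy":0,"wz":0,"gripper":1},{"tx":-11.6,"ty":0,"tz":0,"wx":0,"wy":0,"wz":0,"gripper":1},{"tx":-12.1,"ty":0,"tz":0,"wx":0,"wy":0,"wz":0,"gripper":1}]';python3 -m creep '[{"tx":0,"ty":0,"tz":0,"wx":0,"wy":0,"wz":0,"gripper":1}]'>/dev/null; python3 - <<'E'
from h import *
st(); delta([490,80,308],toolR(np.radians(2),0))
E
```

```text
time: 14.18
tool_pos: [581.4, -176.7, 265.0]
tcp_rot: [-0.125, 1.566, 0.033]
contact_force: [0.3, -0.9, -2.8]
grip_width: 7.0
t 14.27 tcp [ 581.1 -176.5  263.5] grasp [ 580.9 -176.5  308.5] F [-0.49 -0.28 -3.83] M [-0.001  0.039  0.002] w 6.8 q [-0.42  0.46  1.17  0.    1.51 -0.58]
[[ 0.004 -0.158  0.987]
 [ 0.001  0.987  0.158]
 [-1.     0.     0.004]]
TCP target [490.  80. 263.] t cm [ 0.04 26.77 -4.94] w [ 0.124  0.004 -0.001] |w|deg 7.1 dist mm 272.2
```

```bash
python3 -m creep '[{"tx":0,"ty":0.5,"tz":-0.1,"wx":0,"wy":0,"wz":0,"gripper":1},{"tx":0,"ty":1.5,"tz":-0.3,"wx":0.01,"wy":0,"wz":0,"gripper":1},{"tx":0,"ty":3,"tz":-0.6,"wx":0.015,"wy":0,"wz":0,"gripper":1},{"tx":0,"ty":4.9,"tz":-0.9,"wx":0.02,"wy":0,"wz":0,"gripper":1},{"tx":0,"ty":6.9,"tz":-1.3,"wx":0.03,"wy":0,"wz":0,"gripper":1},{"tx":0,"ty":8.9,"tz":-1.6,"wx":0.04,"wy":0,"wz":0,"gripper":1},{"tx":0,"ty":10.9,"tz":-2,"wx":0.05,"wy":0,"wz":0,"gripper":1},{"tx":0,"ty":12.9,"tz":-2.4,"wx":0.06,"wy":0,"wz":0,"gripper":1}]' && python3 -m creep '[{"tx":0,"ty":2,"tz":-0.5,"wx":0.01,"wy":0,"wz":0,"gripper":1},{"tx":0,"ty":4,"tz":-1,"wx":0.02,"wy":0,"wz":0,"gripper":1},{"tx":0,"ty":6,"tz":-1.5,"wx":0.03,"wy":0,"wz":0,"gripper":1},{"tx":0,"ty":8,"tz":-2,"wx":0.04,"wy":0,"wz":0,"gripper":1},{"tx":0,"ty":10,"tz":-2.4,"wx":0.05,"wy":0,"wz":0,"gripper":1},{"tx":0,"ty":11.6,"tz":-2.8,"wx":0.06,"wy":0,"wz":0,"gripper":1},{"tx":0,"ty":12.6,"tz":-3,"wx":0.06,"wy":0,"wz":0,"gripper":1},{"tx":0,"ty":13,"tz":-3.1,"wx":0.06,"wy":0,"wz":0,"gripper":1}]';python3 -m creep '[{"tx":0,"ty":0,"tz":0,"wx":0,"wy":0,"wz":0,"gripper":1}]'>/dev/null; python3 - <<'E'
from h import *
st(); 
y=np.radians(-4.25);l=np.array([np.cos(y),np.sin(y),0]);n=np.array([-np.sin(y),np.cos(y),0]);S=np.array([555.8,225.8,308.])
delta(S-55*l+28*n,toolR(y,0))
E
python3 see.py '[500,90,240]' b15.png 90
```

```text
time: 14.93
tool_pos: [535.1, -50.9, 261.1]
tcp_rot: [1.825, 1.568, 1.924]
contact_force: [0.2, 0.7, -3.3]
grip_width: 6.6
time: 15.6
tool_pos: [491.6, 75.3, 261.9]
tcp_rot: [1.618, 1.568, 1.659]
contact_force: [-0.3, 0.1, -3.3]
grip_width: 6.8
t 15.68 tcp [492.2  74.4 262.1] grasp [492.2  74.3 307.1] F [-1.02 -0.64 -3.2 ] M [-0.009  0.028  0.01 ] w 6.4 q [-0.01  0.25  1.49  0.    1.4  -0.05]
[[ 0.001 -0.04   0.999]
 [ 0.002  0.999  0.04 ]
 [-1.     0.002  0.001]]
TCP target [503.  257.8 263. ] t cm [-0.05 18.28  1.82] w [ 0.115  0.001 -0.002] |w|deg 6.6 dist mm 183.7
t 15.68 tcp [492.2  74.4 262.1] grasp [492.2  74.3 307.1] F [-1.02 -0.64 -3.2 ] M [-0.009  0.028  0.01 ] w 6.4 q [-0.01  0.25  1.49  0.    1.4  -0.05]
[[ 0.001 -0.04   0.999]
 [ 0.002  0.999  0.04 ]
 [-1.     0.002  0.001]]
```

View pics/b15.png

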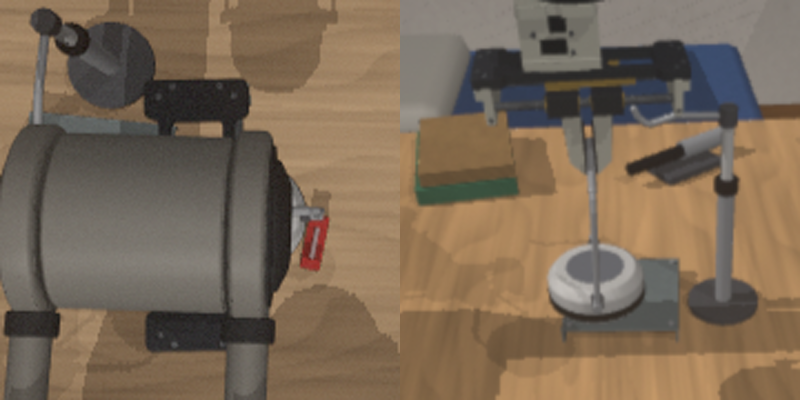

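```bash
python3 -m creep '[{"tx":0,"ty":0.5,"tz":0,"wx":0,"wy":0,"wz":0,"gripper":1},{"tx":0,"ty":1.5,"tz":0,"wx":0.01,"wy":0,"wz":0,"gripper":1},{"tx":0,"ty":3,"tz":0,"wx":0.02,"wy":0,"wz":0,"gripper":1},{"tx":0,"ty":4.8,"tz":0.1,"wx":0.03,"wy":0,"wz":0,"gripper":1},{"tx":0,"ty":6.6,"tz":0.2,"wx":0.04,"wy":0,"wz":0,"gripper":1},{"tx":0,"ty":8.4,"tz":0.4,"wx":0.05,"wy":0,"wz":0,"gripper":1},{"tx":0,"ty":10.2,"tz":0.6,"wx":0.06,"wy":0,"wz":0,"gripper":1},{"tx":0,"ty":12,"tz":0.8,"wx":0.07,"wy":0,"wz":0,"gripper":1}]' && python3 -m creep '[{"tx":0,"ty":1.7,"tz":0.1,"wx":0.01,"wy":0,"wz":0,"gripper":1},{"tx":0,"ty":3.3,"tz":0.3,"wx":0.02,"wy":0,"wz":0,"gripper":1},{"tx":0,"ty":4.7,"tz":0.4,"wx":0.03,"wy":0,"wz":0,"gripper":1},{"tx":0,"ty":5.7,"tz":0.5,"wx":0.04,"wy":0,"wz":0,"gripper":1},{"tx":0,"ty":6.1,"tz":0.6,"wx":0.045,"wy":0,"wz":0,"gripper":1},{"tx":0,"ty":6.2,"tz":0.6,"wx":0.045,"wy":0,"wz":0,"gripper":1},{"tx":0,"ty":6.2,"tz":0.6,"wx":0.045,"wy":0,"wz":0,"gripper":1},{"tx":0,"ty":6.2,"tz":0.6,"wx":0.045,"wy":0,"wz":0,"gripper":1}]';python3 - <<'E'
from h import *
st(); 
y=np.radians(-4.25);l=np.array([np.cos(y),np.sin(y),0]);n=np.array([-np.sin(y),np.cos(y),0]);S=np.array([555.8,225.8,308.])
delta(S-55*l+28*n,toolR(y,0))
E
python3 see.py '[530,226,240]' b16.png 60; python3 hook.py|sed -n '/side/,$p'; python3 hang.py '[500.9,230.1,308]' -4.25
```

```text
time: 16.45
tool_pos: [496.6, 194.2, 262.6]
tcp_rot: [0.986, 1.569, 0.953]
contact_force: [0.8, 0.1, -2.8]
grip_width: 6.5
time: 17.12
tool_pos: [504.3, 254.8, 262.8]
tcp_rot: [1.012, 1.569, 0.936]
contact_force: [-1.3, 0.3, -3.7]
grip_width: 6.7
t 17.12 tcp [504.3 254.8 262.8] grasp [504.2 254.7 307.8] F [-1.26  0.33 -3.68] M [ 0.033 -0.009 -0.003] w 6.7 q [0.33 0.38 1.3  0.   1.46 0.41]
[[ 0.001  0.077  0.997]
 [ 0.002  0.997 -0.077]
 [-1.     0.002  0.001]]
TCP target [503.  257.8 263. ] t cm [-0.02  0.29 -0.15] w [-0.003  0.001 -0.002] |w|deg 0.2 dist mm 3.2
t 17.12 tcp [504.3 254.8 262.8] grasp [504.2 254.7 307.8] F [-1.26  0.33 -3.68] M [ 0.033 -0.009 -0.003] w 6.7 q [0.33 0.38 1.3  0.   1.46 0.41]
[[ 0.001  0.077  0.997]
 [ 0.002  0.997 -0.077]
 [-1.     0.002  0.001]]
side 796
-28 48 y 0.5 z [363.5 391.7 464.7]
-24 50 y 1.1 z [364.8 383.9 461.5]
-20 46 y -0.0 z [353.5 376.1 458.2]
-16 31 y -0.6 z [272.2 369.5 394.8]
-12 25 y 0.9 z [272.1 382.5 395.1]
-8 30 y 0.1 z [267.  369.4 394.3]
-4 18 y 0.1 z [262.9 369.5 393.7]
0 22 y 0.6 z [261.8 385.9 395.3]
4 26 y -0.6 z [263.7 370.6 395. ]
8 21 y -0.3 z [267.  370.2 394.9]
12 24 y -1.3 z [264.9 369.  395.2]
16 23 y -2.7 z [268.7 389.7 395.6]
20 30 y -3.3 z [268.7 378.7 395.7]
24 27 y -7.3 z [272.1 369.2 395. ]
28 38 y -10.0 z [270.7 381.5 395.4]
32 48 y -9.0 z [273.9 375.6 395.4]
36 26 y -9.5 z [325.9 388.2 395.7]
40 14 y -1.3 z [269.7 387.3 395.3]
42 11 y -1.4 z [271.5 390.8 395.4]
52 3 y -2.3 z [270.4 272.  273.3]
62 3 y -2.1 z [270.7 271.9 273.2]
72 3 y -2.1 z [269.7 271.2 273.8]
82 11 y -4.2 z [262.2 272.6 281.4]
92 27 y -6.0 z [241.6 256.2 281.9]
102 1 y -1.3 z [260.6 260.6 260.6]
lamp top: n 253 slope x,y deg [-0.51  1.22] z rel bar -117.4
bar n 34 dz/dy deg 0.11 z0 0.9 dx/dy deg 1.22 x0 2.1
leg y near -62.4
```

View pics/b16.png

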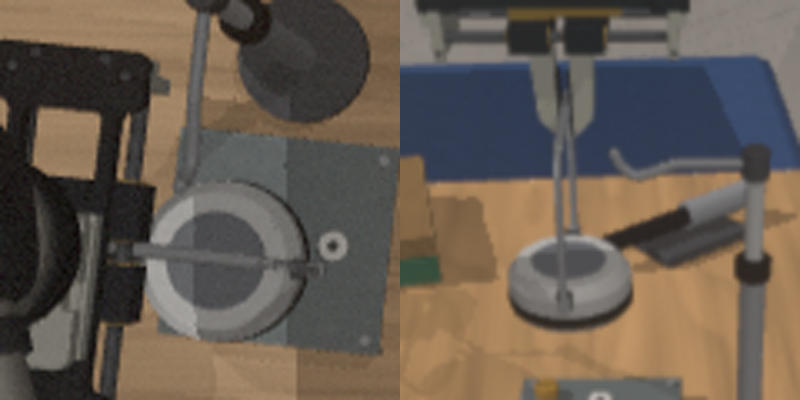

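```bash
cat > lc.py <<'E'
# lamp lens centre and hook, in stand frame, per camera (raw, no bias): relative numbers
from h import *
import sys
zb=float(sys.argv[1]); x0=float(sys.argv[2])
yaw=np.radians(-4.25);l=np.array([np.cos(yaw),np.sin(yaw),0]);n=np.array([-np.sin(yaw),np.cos(yaw),0]);O=np.array([555.8,225.8,0])
for nm,b in(('top',[0,0,0]),('side',[1.5,-3.5,0])):
    c=dict(np.load('/tmp/%s.npz'%nm));P=cloud(c)-b;D=P-O;X=D@l;Y=D@n;Z=P[...,2];g=c['frame'].max(-1).astype(int)
    m=(abs(Z-(zb-117))<9)&(np.hypot(X-x0,Y)<48)&(c['z_map']>0)
    q=np.c_[X[m],Y[m]]
    if len(q)>10:
        # rim: z>top-3 disc -> enclosing circle; legs excluded by radius
        mm=cv2.morphologyEx(m.astype(np.uint8),cv2.MORPH_OPEN,np.ones((3,3),np.uint8))>0
        print(nm,'disc circle',cv2.minEnclosingCircle(np.c_[X[mm],Y[mm]].astype(np.float32)),'z',np.median(Z[m]))
    m=(abs(Z-zb+30)<25)&(abs(X-x0)<14)&(Y<-40)&(Y>-80)&(c['z_map']>0)
    if m.any(): print('  near leg y',np.percentile(Y[m],[5,50,95]).round(1),'x',np.median(X[m]).round(1))
    m=(abs(Z-zb)<8)&(abs(X-x0)<12)&(Y<14)&(Y>-70)&(c['z_map']>0)
    if m.any():
        print('  bar y range',np.percentile(Y[m],[1,99]).round(1),'x',np.median(X[m]).round(1)); 
        pf=np.polyfit(Y[m],X[m],1);pz=np.polyfit(Y[m],Z[m],1);print('  x(y):',pf.round(3),'z(y)',pz.round(3))
    m=(X>20)&(X<70)&(abs(Y)<12)&(abs(Z-272)<8)&(c['z_map']>0)
    if m.any(): print('  arm y',np.percentile(Y[m],[2,50,98]).round(1))
E
python3 lc.py 308 -54
```

```text
top disc circle ((-55.18680953979492, -0.4273391366004944), 46.96531295776367) z 189.7798051357547
  near leg y [-64.8 -62.9 -58. ] x -54.6
  bar y range [-60.2  11.5] x -54.1
  x(y): [ 6.000e-03 -5.394e+01] z(y) [4.60000e-02 3.09066e+02]
  arm y [-3.3 -0.1  4.4]
side disc circle ((-56.64604949951172, -1.2154210805892944), 46.25358200073242) z 190.0874116491703
  near leg y [-65.1 -62.  -59.3] x -54.8
  bar y range [-60.8  13.2] x -53.5
  x(y): [ 4.0000e-03 -5.3509e+01] z(y) [6.00000e-02 3.09328e+02]
  arm y [-4.2 -0.9  3.1]
```

```bash
python3 -m creep '[{"tx":0,"ty":0.1,"tz":0.2,"wx":0,"wy":0,"wz":0,"gripper":1},{"tx":0,"ty":0.2,"tz":0.8,"wx":0,"wy":0,"wz":0,"gripper":1},{"tx":0,"ty":0.2,"tz":1.7,"wx":0,"wy":0,"wz":0,"gripper":1},{"tx":0,"ty":0.2,"tz":2.7,"wx":0,"wy":0,"wz":0,"gripper":1},{"tx":0,"ty":0.2,"tz":3.7,"wx":0,"wy":0,"wz":0,"gripper":1},{"tx":0,"ty":0.2,"tz":4.6,"wx":0,"wy":0,"wz":0,"gripper":1},{"tx":0,"ty":0.2,"tz":5.2,"wx":0,"wy":0,"wz":0,"gripper":1},{"tx":0,"ty":0.2,"tz":5.4,"wx":0,"wy":0,"wz":0,"gripper":1}]'; python3 -m creep '[{"tx":0,"ty":0,"tz":0,"wx":0,"wy":0,"wz":0,"gripper":1},{"tx":0,"ty":0,"tz":0,"wx":0,"wy":0,"wz":0,"gripper":1}]'>/dev/null; python3 see.py '[555,226,250]' b17.png 60;python3 lc.py 308 0
```

```text
time: 17.98
tool_pos: [559.5, 253.1, 262.4]
tcp_rot: [0.961, 1.569, 0.884]
contact_force: [0.3, 0.3, -3.5]
grip_width: 6.9
t 18.15 tcp [558.  253.5 262.8] grasp [558.  253.4 307.8] F [ 0.01  0.04 -2.97] M [-0.02   0.057  0.018] w 6.8 q [0.3  0.47 1.15 0.   1.51 0.38]
[[ 0.001  0.076  0.997]
 [ 0.002  0.997 -0.076]
 [-1.     0.002  0.001]]
top disc circle ((-0.5722846388816833, 0.5016318559646606), 47.67889404296875) z 189.355501249508
  near leg y [-62.  -60.8 -57.5] x -2.0
  bar y range [-57.5  13.1] x -0.4
  x(y): [ 0.006 -0.277] z(y) [4.70000e-02 3.08971e+02]
  arm y [-3.1 -0.3  4.3]
side disc circle ((-1.349375605583191, -1.238687515258789), 46.350990295410156) z 189.93615017676524
  near leg y [-62.1 -60.  -57.1] x -1.7
  bar y range [-57.9  10.4] x -0.1
  x(y): [-0.008 -0.506] z(y) [7.30000e-02 3.09873e+02]
  arm y [-3.6 -0.8  3.5]
```

View pics/b17.png

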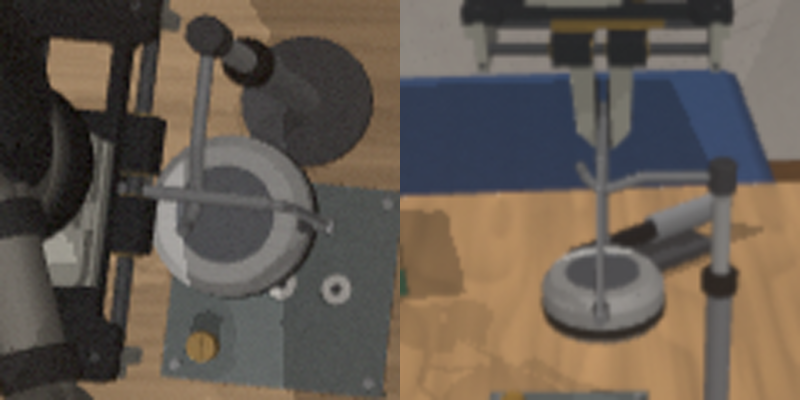

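```bash
python3 -m creep '[{"tx":0.3,"ty":0,"tz":0.05,"wx":0,"wy":0,"wz":0,"gripper":1},{"tx":0.8,"ty":0,"tz":0.05,"wx":0,"wy":0,"wz":0,"gripper":1},{"tx":1.3,"ty":0,"tz":0.05,"wx":0,"wy":0,"wz":0,"gripper":1},{"tx":1.8,"ty":0,"tz":0.05,"wx":0,"wy":0,"wz":0,"gripper":1},{"tx":2.3,"ty":0,"tz":0.05,"wx":0,"wy":0,"wz":0,"gripper":1},{"tx":2.7,"ty":0,"tz":0.05,"wx":0,"wy":0,"wz":0,"gripper":1},{"tx":2.8,"ty":0,"tz":0.05,"wx":0,"wy":0,"wz":0,"gripper":1},{"tx":2.8,"ty":0,"tz":0.05,"wx":0,"wy":0,"wz":0,"gripper":1}]';python3 see.py '[555,226,260]' b18.png 40;python3 lc.py 279 0; python3 - <<'E'
from h import *
import time
for i in range(3): o=get_obs();print(o['contact_force'],o['moment'])
E
```

```text
time: 18.92
tool_pos: [558.5, 253.4, 234.4]
tcp_rot: [1.353, 1.569, 1.277]
contact_force: [0.7, -0.8, -2.4]
grip_width: 6.5
t 18.92 tcp [558.5 253.4 234.4] grasp [558.5 253.3 279.4] F [ 0.71 -0.82 -2.42] M [-0.045  0.077 -0.014] w 6.5 q [0.3  0.49 1.21 0.   1.45 0.38]
[[ 0.001  0.076  0.997]
 [ 0.002  0.997 -0.076]
 [-1.     0.002  0.   ]]
top disc circle ((-3.495797872543335, 1.9272814989089966), 47.34245300292969) z 161.2102193578403
  near leg y [-62.1 -59.9 -53.3] x -1.3
  bar y range [-57.5  12.6] x -0.0
  x(y): [-0.002 -0.25 ] z(y) [4.30000e-02 2.80352e+02]
  arm y [-3.3 -0.   4.5]
side disc circle ((-1.8585386276245117, -0.7639757394790649), 46.76716232299805) z 161.92426213209419
  near leg y [-62.8 -60.1 -57. ] x -0.7
  bar y range [-58.1  11. ] x 0.9
  x(y): [-0.004  0.466] z(y) [9.10000e-02 2.82066e+02]
  arm y [-3.7 -1.2  2.5]
[-0.38372059 -0.31780055 -3.81292358] [-0.01333092  0.07942439  0.01477805]
[-0.38372059 -0.31780055 -3.81292358] [-0.01333092  0.07942439  0.01477805]
[-0.38372059 -0.31780055 -3.81292358] [-0.01333092  0.07942439  0.01477805]
```

View pics/b18.png

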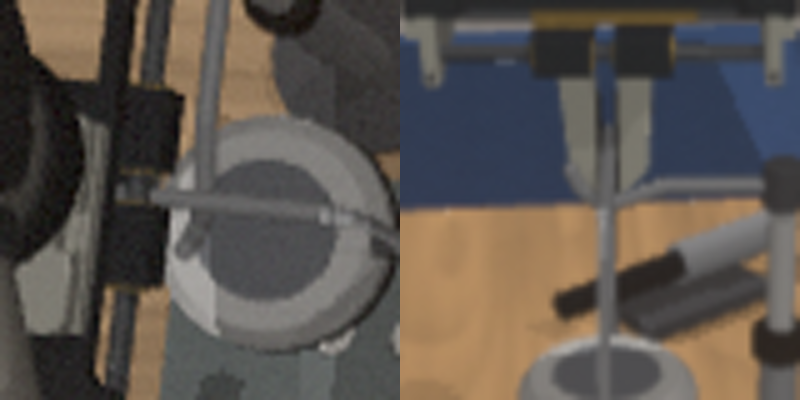

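```bash
cat > rf.py <<'E'
from h import *
o,p,R=cur();print('t',round(o['time'],2),'tcp',p.round(1),'F',np.round(o['contact_force'],2),'M',np.round(o['moment'],3))
E
python3 -m creep '[{"tx":0.1,"ty":0,"tz":0,"wx":0,"wy":0,"wz":0,"gripper":1},{"tx":0.2,"ty":0,"tz":0,"wx":0,"wy":0,"wz":0,"gripper":1},{"tx":0.3,"ty":0,"tz":0,"wx":0,"wy":0,"wz":0,"gripper":1},{"tx":0.4,"ty":0,"tz":0,"wx":0,"wy":0,"wz":0,"gripper":1},{"tx":0.5,"ty":0,"tz":0,"wx":0,"wy":0,"wz":0,"gripper":1},{"tx":0.55,"ty":0,"tz":0,"wx":0,"wy":0,"wz":0,"gripper":1},{"tx":0.6,"ty":0,"tz":0,"wx":0,"wy":0,"wz":0,"gripper":1}]'
for i in 1 2 3 ; do python3 -m creep '[{"tx":0,"ty":0,"tz":0,"wx":0,"wy":0,"wz":0,"gripper":1}]' | sed -n '2p;4p'; done; python3 rf.py
```

```text
time: 19.6
tool_pos: [558.7, 253.5, 228.9]
tcp_rot: [1.075, 1.569, 0.999]
contact_force: [-1.1, 0.4, -3.6]
grip_width: 6.7
tool_pos: [558.6, 253.5, 228.8]
contact_force: [1.0, 0.4, -2.6]
tool_pos: [558.7, 253.5, 229.0]
contact_force: [-0.5, -0.6, -3.6]
tool_pos: [558.7, 253.5, 229.0]
contact_force: [1.1, 0.6, -2.9]
t 19.85 tcp [558.7 253.5 229. ] F [ 1.09  0.64 -2.91] M [-0.006  0.006  0.026]
```

```bash
python3 -m creep '[{"tx":0.1,"ty":0,"tz":0,"wx":0,"wy":0,"wz":0,"gripper":1},{"tx":0.1,"ty":0,"tz":0,"wx":0,"wy":0,"wz":0,"gripper":1}]' | sed -n '2p;4p'; python3 -m creep '[{"tx":0.1,"ty":0,"tz":0,"wx":0,"wy":0,"wz":0,"gripper":1},{"tx":0.1,"ty":0,"tz":0,"wx":0,"wy":0,"wz":0,"gripper":1}]' | sed -n '2p;4p'; python3 -m creep '[{"tx":0.1,"ty":0,"tz":0,"wx":0,"wy":0,"wz":0,"gripper":1},{"tx":0.1,"ty":0,"tz":0,"wx":0,"wy":0,"wz":0,"gripper":1}]' | sed -n '2p;4p'; python3 -m creep '[{"tx":0,"ty":0,"tz":0,"wx":0,"wy":0,"wz":0,"gripper":1}]' | sed -n '2p;4p'; python3 rf.py
```

```text
tool_pos: [558.6, 253.5, 227.8]
contact_force: [0.3, -0.0, -3.5]
tool_pos: [558.6, 253.5, 226.8]
contact_force: [0.9, -0.1, -3.2]
tool_pos: [558.6, 253.5, 225.8]
contact_force: [0.8, -0.2, -2.8]
tool_pos: [558.7, 253.5, 225.9]
contact_force: [0.4, 0.7, -3.3]
t 20.43 tcp [558.7 253.5 225.9] F [ 0.41  0.67 -3.28] M [-0.067  0.036 -0.019]
```

```bash
python3 -m creep '[{"tx":0.1,"ty":0,"tz":0,"wx":0,"wy":0,"wz":0,"gripper":1},{"tx":0.1,"ty":0,"tz":0,"wx":0,"wy":0,"wz":0,"gripper":1}]' | sed -n '2p;4p'; python3 -m creep '[{"tx":0,"ty":0,"tz":0,"wx":0,"wy":0,"wz":0,"gripper":1}]' | sed -n '2p;4p'; python3 -m creep '[{"tx":0.1,"ty":0,"tz":0,"wx":0,"wy":0,"wz":0,"gripper":1},{"tx":0.1,"ty":0,"tz":0,"wx":0,"wy":0,"wz":0,"gripper":1}]' | sed -n '2p;4p';  python3 -m creep '[{"tx":0,"ty":0,"tz":0,"wx":0,"wy":0,"wz":0,"gripper":1}]' | sed -n '2p;4p'; python3 rf.py;python3 see.py '[555,226,260]' b19.png 35;python3 lc.py 267 0
```

```text
tool_pos: [558.7, 253.5, 224.9]
contact_force: [-0.0, 0.2, -2.0]
tool_pos: [558.7, 253.5, 225.0]
contact_force: [-0.4, 0.4, -2.5]
tool_pos: [558.7, 253.5, 224.0]
contact_force: [-0.5, 0.2, -1.7]
tool_pos: [558.7, 253.5, 224.1]
contact_force: [-0.7, 0.5, -1.6]
t 20.93 tcp [558.7 253.5 224.1] F [-0.73  0.48 -1.58] M [-0.078  0.018  0.03 ]
t 20.93 tcp [558.7 253.5 224.1] grasp [558.7 253.4 269.1] F [-0.73  0.48 -1.58] M [-0.078  0.018  0.03 ] w 6.7 q [0.3  0.49 1.23 0.   1.42 0.38]
[[ 0.002  0.076  0.997]
 [ 0.002  0.997 -0.076]
 [-1.     0.002  0.001]]
top disc circle ((-1.4638267755508423, -0.10341018438339233), 46.99095153808594) z 151.14593921396147
  near leg y [-62.2 -60.7 -58.6] x -1.9
  bar y range [-59.3  11.6] x 0.1
  x(y): [0.004 0.236] z(y) [2.10000e-02 2.68945e+02]
  arm y [-3.3 -0.1  4.2]
side disc circle ((-0.9072785973548889, -1.6585993766784668), 46.43604278564453) z 151.23530377951144
  near leg y [-62.5 -60.2 -56.7] x -0.5
  bar y range [-58.7  13.1] x 0.7
  x(y): [-0.022 -0.317] z(y) [5.00000e-03 2.67626e+02]
  arm y [-4.8 -0.4  2.7]
```

View pics/b19.png

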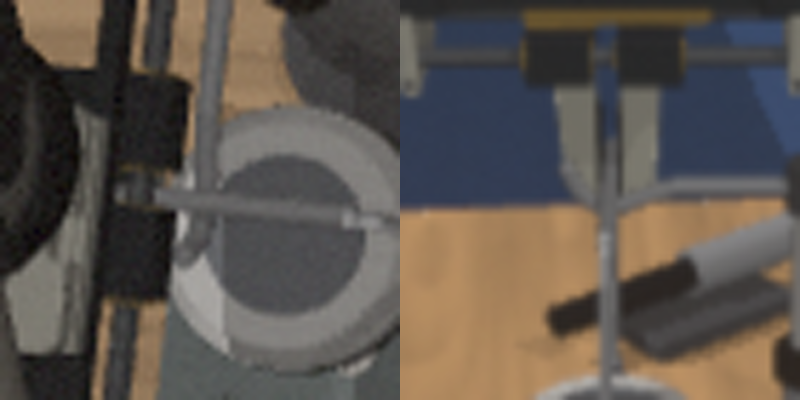

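```bash
python3 -m creep '[{"tx":0.1,"ty":0,"tz":0,"wx":0,"wy":0,"wz":0,"gripper":1},{"tx":0.1,"ty":0,"tz":0,"wx":0,"wy":0,"wz":0,"gripper":1}]' | sed -n '2p;4p'; for i in 1 2 3; do python3 -m creep '[{"tx":0,"ty":0,"tz":0,"wx":0,"wy":0,"wz":0,"gripper":1}]' | sed -n '2p;4p'; done; python3 -m creep '[{"tx":0.06,"ty":0,"tz":0,"wx":0,"wy":0,"wz":0,"gripper":1},{"tx":0.06,"ty":0,"tz":0,"wx":0,"wy":0,"wz":0,"gripper":1}]' | sed -n '2p;4p';  for i in 1 2 3; do python3 -m creep '[{"tx":0,"ty":0,"tz":0,"wx":0,"wy":0,"wz":0,"gripper":1}]' | sed -n '2p;4p'; done;python3 rf.py
```

```text
tool_pos: [558.7, 253.5, 223.0]
contact_force: [-0.6, 0.9, -0.9]
tool_pos: [558.7, 253.5, 223.1]
contact_force: [-0.7, 1.0, 0.5]
tool_pos: [558.8, 253.5, 223.1]
contact_force: [0.3, -0.1, 0.1]
tool_pos: [558.8, 253.5, 223.1]
contact_force: [-0.4, 0.2, -0.6]
tool_pos: [558.7, 253.5, 222.4]
contact_force: [0.3, 0.4, -0.7]
tool_pos: [558.7, 253.5, 222.4]
contact_force: [0.1, 0.9, -1.0]
tool_pos: [558.7, 253.5, 222.4]
contact_force: [-0.1, 0.2, -0.3]
tool_pos: [558.7, 253.5, 222.4]
contact_force: [0.5, 0.8, 0.4]
t 21.87 tcp [558.7 253.5 222.4] F [0.54 0.81 0.41] M [-0.011  0.077 -0.042]
```

```bash
python3 see.py '[555,226,240]' b20.png 50;python3 lc.py 266 0; python3 hang.py '[555.8,225.8,266]' -4.25
```

```text
t 21.87 tcp [558.7 253.5 222.4] grasp [558.7 253.4 267.4] F [0.54 0.81 0.41] M [-0.011  0.077 -0.042] w 6.9 q [0.3  0.49 1.23 0.   1.42 0.38]
[[ 0.001  0.076  0.997]
 [ 0.002  0.997 -0.076]
 [-1.     0.002  0.001]]
top disc circle ((-1.600712776184082, -0.69533371925354), 47.03464889526367) z 149.72637607741115
  near leg y [-62.8 -61.3 -58.1] x -1.8
  bar y range [-57.1  12.6] x 0.3
  x(y): [0.006 0.372] z(y) [-1.10000e-02  2.67317e+02]
  arm y [-3.4  0.   4.2]
side disc circle ((-1.734537124633789, -1.882365107536316), 46.64547348022461) z 149.94321614186174
  near leg y [-63.6 -60.7 -58.2] x -0.8
  bar y range [-60.3   9. ] x 1.0
  x(y): [-0.008  0.312] z(y) [-9.00000e-03  2.66169e+02]
  arm y [-4.1 -1.2  1.8]
lamp top: n 251 slope x,y deg [-0.29  0.1 ] z rel bar -115.4
bar n 55 dz/dy deg -5.54 z0 -0.7 dx/dy deg -1.38 x0 0.0
leg y near -60.7
```

View pics/b20.png

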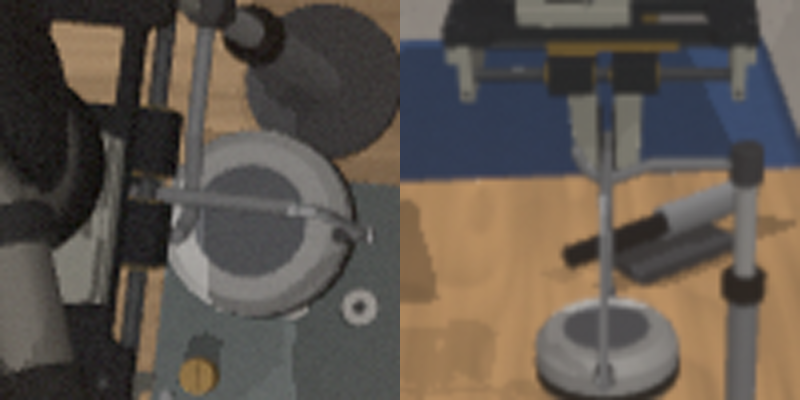

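```bash
python3 -m creep '[{"tx":0,"ty":0,"tz":0,"wx":0,"wy":0,"wz":0,"gripper":0.86},{"tx":0,"ty":0,"tz":0,"wx":0,"wy":0,"wz":0,"gripper":0.82},{"tx":0,"ty":0,"tz":0,"wx":0,"wy":0,"wz":0,"gripper":0.78},{"tx":0,"ty":0,"tz":0,"wx":0,"wy":0,"wz":0,"gripper":0.74},{"tx":0,"ty":0,"tz":0,"wx":0,"wy":0,"wz":0,"gripper":0.66},{"tx":0,"ty":0,"tz":0,"wx":0,"wy":0,"wz":0,"gripper":0.56},{"tx":0,"ty":0,"tz":0,"wx":0,"wy":0,"wz":0,"gripper":0.46},{"tx":0,"ty":0,"tz":0,"wx":0,"wy":0,"wz":0,"gripper":0.4}]';python3 -m creep '[{"tx":0,"ty":0,"tz":0,"wx":0,"wy":0,"wz":0,"gripper":0.35},{"tx":0,"ty":0,"tz":0,"wx":0,"wy":0,"wz":0,"gripper":0.35},{"tx":0,"ty":0,"tz":0,"wx":0,"wy":0,"wz":0,"gripper":0.35},{"tx":0,"ty":0,"tz":0,"wx":0,"wy":0,"wz":0,"gripper":0.35},{"tx":0,"ty":0,"tz":0,"wx":0,"wy":0,"wz":0,"gripper":0.35}]'; python3 see.py '[555,226,240]' b21.png 50;python3 lc.py 266 0; python3 hang.py '[555.8,225.8,266]' -4.25
```

```text
time: 22.63
tool_pos: [558.7, 253.5, 222.4]
tcp_rot: [1.041, 1.568, 0.965]
contact_force: [0.6, 0.5, -0.8]
grip_width: 26.0
time: 23.05
tool_pos: [558.7, 253.5, 222.4]
tcp_rot: [1.029, 1.568, 0.952]
contact_force: [-0.1, -1.7, -0.0]
grip_width: 29.5
t 23.05 tcp [558.7 253.5 222.4] grasp [558.6 253.4 267.4] F [-0.07 -1.68 -0.01] M [-0.082  0.081  0.026] w 29.5 q [0.3  0.49 1.23 0.   1.42 0.38]
[[ 0.001  0.076  0.997]
 [ 0.002  0.997 -0.076]
 [-1.     0.002  0.001]]
top disc circle ((0.16490599513053894, -0.06114525347948074), 47.871517181396484) z 149.27679247219226
  near leg y [-62.3 -61.6 -58.7] x -0.5
  bar y range [-58.7  12.2] x -0.1
  x(y): [0.009 0.232] z(y) [6.00000e-03 2.67451e+02]
  arm y [-3.4  0.1  4.4]
side disc circle ((0.08969549089670181, -0.5099682807922363), 47.42983627319336) z 149.71709491659527
  near leg y [-62.  -59.9 -57.1] x 0.5
  bar y range [-58.5  10.8] x 0.5
  x(y): [-0.007  0.035] z(y) [-8.00000e-03  2.65838e+02]
  arm y [-4.8 -1.3  1.9]
lamp top: n 246 slope x,y deg [2.86 0.54] z rel bar -115.7
bar n 58 dz/dy deg -4.85 z0 -0.6 dx/dy deg -0.96 x0 -0.0
leg y near -59.9
```

View pics/b21.png

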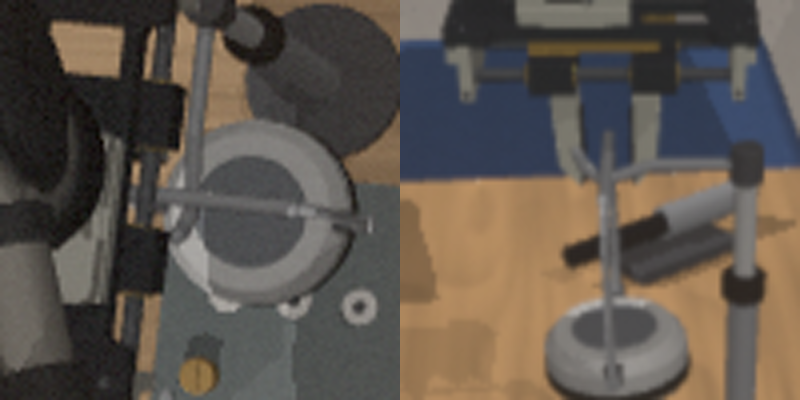

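```bash
for i in 1 2 3 4; do python3 -m creep '[{"tx":0,"ty":0,"tz":0,"wx":0,"wy":0,"wz":0,"gripper":0.2},{"tx":0,"ty":0,"tz":0,"wx":0,"wy":0,"wz":0,"gripper":0.2},{"tx":0,"ty":0,"tz":0,"wx":0,"wy":0,"wz":0,"gripper":0.2}]' >/dev/null; python3 -c "
from h import *
cap('side')"; python3 hang.py '[555.8,225.8,266]' -4.25; done; python3 rf.py
```

```text
lamp top: n 251 slope x,y deg [2.14 0.3 ] z rel bar -115.6
bar n 57 dz/dy deg -4.45 z0 -0.4 dx/dy deg -0.67 x0 0.1
leg y near -60.7
lamp top: n 246 slope x,y deg [1.97 0.41] z rel bar -115.5
bar n 56 dz/dy deg -5.34 z0 -0.8 dx/dy deg -1.0 x0 0.1
leg y near -60.4
lamp top: n 249 slope x,y deg [2.64 0.62] z rel bar -115.6
bar n 55 dz/dy deg -5.96 z0 -0.9 dx/dy deg -1.03 x0 0.0
leg y near -60.1
lamp top: n 250 slope x,y deg [2.51 0.64] z rel bar -115.5
bar n 58 dz/dy deg -5.05 z0 -0.7 dx/dy deg -1.24 x0 -0.0
leg y near -60.5
t 24.35 tcp [558.7 253.5 222.4] F [-0.6   0.33  0.28] M [-0.073  0.029 -0.013]
```

The lamp hangs still, and the tilt is steady at about 2–2.5°. I'll retreat straight up.

```bash
python3 -m creep '[{"tx":-0.5,"ty":0,"tz":0,"wx":0,"wy":0,"wz":0,"gripper":0.2},{"tx":-1.2,"ty":0,"tz":0,"wx":0,"wy":0,"wz":0,"gripper":0.2},{"tx":-2.2,"ty":0,"tz":0,"wx":0,"wy":0,"wz":0,"gripper":0.2},{"tx":-3.5,"ty":0,"tz":0,"wx":0,"wy":0,"wz":0,"gripper":0.2},{"tx":-5,"ty":0,"tz":0,"wx":0,"wy":0,"wz":0,"gripper":0.2},{"tx":-6.5,"ty":0,"tz":0,"wx":0,"wy":0,"wz":0,"gripper":0.2},{"tx":-8,"ty":0,"tz":0,"wx":0,"wy":0,"wz":0,"gripper":0.2},{"tx":-9,"ty":0,"tz":0,"wx":0,"wy":0,"wz":0,"gripper":0.2}]'; python3 -m creep '[{"tx":0,"ty":0,"tz":0,"wx":0,"wy":0,"wz":0,"gripper":0.2},{"tx":0,"ty":0,"tz":0,"wx":0,"wy":0,"wz":0,"gripper":0.2},{"tx":0,"ty":0,"tz":0,"wx":0,"wy":0,"wz":0,"gripper":0.2},{"tx":0,"ty":0,"tz":0,"wx":0,"wy":0,"wz":0,"gripper":0.2},{"tx":0,"ty":0,"tz":0,"wx":0,"wy":0,"wz":0,"gripper":0.2},{"tx":0,"ty":0,"tz":0,"wx":0,"wy":0,"wz":0,"gripper":0.2}]' >/dev/null; python3 see.py '[555,226,240]' b22.png 60;python3 lc.py 266 0; python3 hang.py '[555.8,225.8,266]' -4.25; python3 - <<'E'
from h import *
c=dict(np.load('/tmp/side.npz'));cv2.imwrite('pics/sfin.png',c['frame'][...,::-1])
E
```

```text
time: 25.02
tool_pos: [559.0, 253.4, 315.4]
tcp_rot: [0.649, 1.565, 0.573]
contact_force: [0.5, 0.2, -0.4]
grip_width: 36.9
t 25.52 tcp [558.4 253.3 311.7] grasp [558.4 253.2 356.7] F [0.45 0.72 0.56] M [-0.08   0.025 -0.026] w 36.4 q [0.3  0.46 1.04 0.   1.64 0.38]
[[ 0.     0.076  0.997]
 [ 0.002  0.997 -0.076]
 [-1.     0.002  0.   ]]
top disc circle ((0.12836505472660065, 0.10375485569238663), 47.89388656616211) z 149.3564413330538
  near leg y [-62.5 -61.1 -58.2] x -0.3
  bar y range [-58.2  12.3] x -0.0
  x(y): [0.008 0.256] z(y) [9.00000e-03 2.67616e+02]
  arm y [-3.2 -0.   4.5]
side disc circle ((-0.37291768193244934, -1.2183877229690552), 47.777740478515625) z 149.8148582693027
  near leg y [-62.9 -60.2 -57.2] x 0.2
  bar y range [-59.1   9.9] x 0.6
  x(y): [-0.01  -0.017] z(y) [1.00000e-03 2.66311e+02]
  arm y [-4.1 -0.8  2.4]
lamp top: n 248 slope x,y deg [2.23 0.54] z rel bar -115.5
bar n 56 dz/dy deg -4.58 z0 -0.6 dx/dy deg -1.39 x0 -0.2
leg y near -60.4
```

View pics/b22.png

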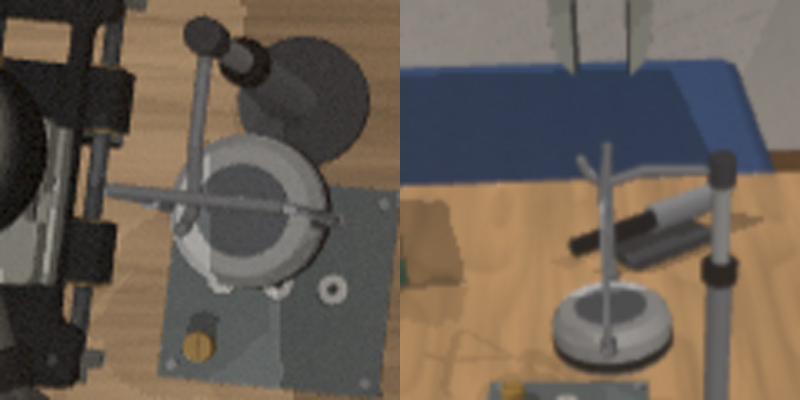

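View pics/sfin.png

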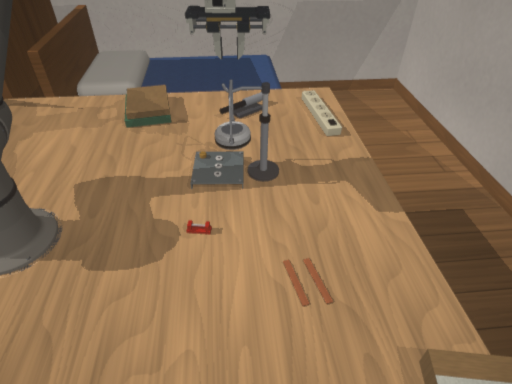

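The final side view shows the lamp hanging on the hook, with its bar in the dip at about (231,82) and the gripper clear above it. The fuse holder at (199,228) and the copper bars at (296/318,282) are unmoved. The readings are steady, so I'm handing in.

```bash
python3 -c "
from plant import *
print(close_job())"
```

```text
the job is handed in; nothing more can be done
None
```

The lamp is hanging on the hook with the middle of its bail bar seated in the dip, and the job is handed in at about 26 s of the 72 s allowed.

**What I did:**
- **Raising the bail:** I gripped the bar in the middle and swung it up to about 1.40 rad. The lamp stayed level and in place on the desk. Wrist force peaked at about 11 N while I corrected the arc.
- **Carrying:** I regripped about 28 mm to the +y side and brought the bar over the hook tip from the -x side.
- **Seating:** I lowered in 1 mm steps. Contact came with the bar about 268 mm above the desk. I carried on until the lamp's weight (about 3.3 N) was off the gripper, opened slowly, waited, and retreated straight up.

**Last checks:**
- **Seat:** the bar's middle is within about 1 mm of the dip in x and y, in both cameras.
- **Stillness:** the lamp's pose was unchanged over the last 2 s and more, with the gripper about 70 mm clear above it.
- **Bystanders:** by eye in the last side view, the fuse holder and copper bars are where they started; I did not re-measure them.

**What disagreed:**
- **Tool point:** the fingers really end about 27 mm short of the reported tool point. I measured this with both cameras and worked from the real finger ends.
- **Camera bias:** the two cameras differ by about 4 mm in y. I corrected the side camera's readings against the gripper.
- **Lamp tilt:** the lamp hangs about 2° off level along x, steadily.
- **Bar slope:** one side-camera fit showed the bar sloping about 5° while gripped and after release. Two other fits and the lamp's own level did not, so I put it down to the hook rod mixing into the depth points.

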